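# Put away the doughnut cutters and nozzles and close up

## Robot

A 6-joint arm with a two-finger parallel gripper is mounted at the origin on the work surface. World frame = base frame: x ahead of the robot, y to its left, z up, the work surface at z = 0. Lengths are in m, angles in rad, forces in N, time in s.
With the tool pointing down it reaches from about 0.375 to 0.975 m from the base axis. Payload 3.8 kg.
Tool frame: the origin (TCP) lies midway between the tips of the shut fingers; the grasp point (between the pads) lies 19 mm behind it; z points along the fingers, y is the direction in which the jaws open and shut (so a half turn about z gives the same grasp; the last joint's range is limited). The gripper opens to 85 mm and grips with 20 to 120 N. Pads are 22 mm wide; open, the fingers measure 114 mm over their backs; the gripper's body (76 mm by 85 mm) begins 54 mm behind the grasp point. The pads swing forward as they close: fully open they stand 13 mm farther back than shut.
Start: joints at [-1.145, 0.264, 1.604, -0, 1.274, -0.037], TCP at [0.301, -0.604, 0.192] pointing down, gripper open.
Joint ranges: [-2.63, 2.63], [-0.94, 2.18], [0.31, 2.57], [-1.31, 4.45], [0, 2.66], [-2.55, 2.55]. Speed limits (rad/s): [2.57, 2.57, 3.14, 3.14, 3.14, 3.14].

## Interface

Orientations are given as a rotation vector (axis times angle).
In Python, from workcell import bot gives the robot as it stands.
- The arm moves only by the shell command python3 -m inch 'ROWS' [FORCE]. ROWS is JSON, a list of rows, each an object of numbers: "dx", "dy", "dz": the shift along the tool's x, y, z in m; "ax", "ay", "az": the turn, a rotation vector about the tool's x, y, z in degrees; "fingers": the opening, from -1 (shut) to 1 (fully open). A call has 1 to 20 rows; each row is the pose to reach, as a shift and turn from the pose measured when the call began, along the tool's axes at that moment; what a row does not reach only later rows make up. A row lasts 1/8 s, in which the tool goes at most 62.5 mm and 10.7 degrees, less where a joint would pass 70% of its speed; a pose out of reach is approached as far as the arm can. A call with a gripper value outside its range is refused whole. The fingers move at their own pace and stop on an object; FORCE is the grip in N (left out, the last holds). Time passes only in rows, so rows that repeat a pose let the fingers close. It gives the time, the measured TCP pose, the force and the opening at its end, in the units of the state.
- bot.read_state(): the state, without advancing time (a new reading comes with each control period).
- bot.read_camera(name): name is "scene" or "top" or "wrist"; returns (picture, depth): 420x560x3 uint8, blue, green, red; 420x560 float32, m along the optical axis (not along the pixel's ray), 0 where there is no reading.
- bot.get_calibration(name): a dict with "intrinsics" (3x3 intrinsics, pixels), "view" (4x4, takes a point from world to camera coordinates). Camera axes: x right, y down, z forward; pixel columns grow to the right and rows downward; lengths in m; the calibration is good to about 2 mm. A picture is of the moment at which its call begins: read the wrist's pose just before it. get_calibration takes no time and is no camera call; for the wrist camera it gives the pose at the moment of the call.
- bot.finish_job(): hands the job in, once; it reports no verdict.
Trained networks look in the newest picture that a camera, given by its name, has taken for a name from the list of things; names that differ only in an ending like _2 or _b are one class to them, and where a whole thing is asked for, a point or a joint stands for the part that bears it (a point fixed in the world has none). Each returns a list of dicts, best first, with "p" (0 to 1); they miss things now and then, are a little off and sometimes report something else, mostly with a low value. They report only what shows in the picture. A call takes as long as a camera call. They do not tell look-alikes from the thing itself.
- bot.masks_of(camera, thing): "region" (420x560 bool, what is visible of it) and "box" ([left, top, right, bottom] in pixels, round what is visible of it).
The state is a dict: "time": time; "q": joint angles; "joint_vel": joint speeds; "joint_torque": joint torques, N m; "tool_pos": TCP position; "tcp_rot": TCP orientation; "wrist_force": force on the tool from outside, world axes, zero at the start; "torque": the same for the moment, N m; "width": opening from 0.0 (shut) to 1.0 (fully open).
Only numpy, scipy, OpenCV 4.12 (cv2) and the standard library are available. Lean on these libraries where they do the work, as an engineer would, in place of code of your own. Each camera call takes 0.05 s, during which the arm holds its last target. There are 200 camera calls.

## Task

Cutting is finished, so put the tools away: put every doughnut cutter that is out on the bench in the white box, then shut the box's blue lid fully and, after that, swing the red clamp fully down over it. Put every brass piping nozzle in the open drawer of the low chest and push the drawer fully shut. Leave the other things on the bench where they are.

Things in the scene. Friction and masses are not known exactly. Their poses are not given: they have to be found in the camera images.
- cutter_box: White enamel cutter box fixed to the bench, open top, outside 190 (x) by 250 (y) by 80 mm high, walls and floor 4 mm. Origin: centre of its underside; its front (clamp side) looks along its -x, the lid's hinge lies along its +x rim, y runs along the hinge.
- lid (a joint): Blue lid, 190 by 250 by 8 mm, hinged to the box; angle in rad: 0 = shut flat on the rim, about 1.75 = standing open, stop at 1.9. The hinge axis is parallel to the box's y, at x = +95 mm, z = 80 mm in the box's frame, in the lid's lower face. The hinge is stiff: the lid stays at any angle and takes about 1 to 3 N at its free edge to swing down. A steel bar handle, 90 mm long along y and standing 35 mm off the lid's outer face, lies 90 mm from the hinge.
- lid_edge (a point): Middle of the lid's free edge, on the outer (upper when shut) face, 190 mm from the hinge.
- clamp (a joint): Red swing-over clamp arm at the middle of the box's front; angle in rad: 0 = down flat over the lid, 1.57 = straight up, more = leaning out away from the box, stop at 2.0. Its hinge axis is parallel to the box's y, at x = -109 mm, y = 0, z = 108 mm in the box's frame, on the arm's centre line. The arm is a bar 87 mm long, 22 mm wide (24 at the grip near its end) and 10 mm thick (12 at the grip). It stays where it is left and takes about 1 to 2 N at its end to swing.
- clamp_tip (a point): Free end of the clamp arm, on its centre line, 85 mm from the hinge.
- chest: Low wooden chest fixed to the bench, 220 (x) by 220 (y) by 100 mm high, with one drawer in its front, which looks along its -x. Origin: centre of its underside.
- chest_drawer0 (a joint): Drawer of the chest, travel in m: 0 = shut, larger = pulled out towards the chest's -x; stop at 0.149. It slides with about 1 N of friction.
- chest_drawer0_handle (a point): Middle of the drawer's bar handle: a steel bar 11 mm thick, 110 mm long along the chest's y, 62 mm above the bench, 35 mm in front of the drawer's front.
- drawer_floor (a point): Centre of the drawer's inner floor, moving with the drawer; axes as the chest's. Inside the drawer is 175 mm (x) by 178 mm (y), walls 6 mm thick and 56 mm high above this floor, which lies 22 mm above the bench; the front panel's top is about 87 mm above the bench. Only what is pulled out in front of the chest is open from above: the chest's top board begins 95 mm in front (-x) of the chest's origin.
- cutter0: Doughnut cutter 1: a steel ring 60 mm across and 22 mm high with an upright round wooden knob on top, 22 mm across, from 22 to 62 mm above the underside; about 120 g. Origin: centre of the underside, z up through the knob. May be absent.
- cutter1: Doughnut cutter 2: a steel ring 60 mm across and 22 mm high with an upright round wooden knob on top, 22 mm across, from 22 to 62 mm above the underside; about 120 g. Origin: centre of the underside, z up through the knob. May be absent.
- cutter2: Doughnut cutter 3: a steel ring 60 mm across and 22 mm high with an upright round wooden knob on top, 22 mm across, from 22 to 62 mm above the underside; about 120 g. Origin: centre of the underside, z up through the knob. May be absent.
- cutter3: Doughnut cutter 4: a steel ring 60 mm across and 22 mm high with an upright round wooden knob on top, 22 mm across, from 22 to 62 mm above the underside; about 120 g. Origin: centre of the underside, z up through the knob. May be absent.
- nozzle0: Brass piping nozzle 1: a round collar 32 mm across and 36 mm high tapering to a 14 mm tip at 50 mm, solid; about 60 g. Origin: centre of its underside, z towards the tip. May be absent.
- nozzle1: Brass piping nozzle 2: a round collar 32 mm across and 36 mm high tapering to a 14 mm tip at 50 mm, solid; about 60 g. Origin: centre of its underside, z towards the tip. May be absent.
- ramekin: White ramekin, 68 mm across, 52 mm high; not part of the job. Origin: centre of its underside.
- scraper: Bench scraper with dark wooden grip, about 80 by 110 by 22 mm; not part of the job. Origin: centre of its underside.
- sugar_jar: White jar, 72 mm across, 78 mm high; not part of the job. Origin: centre of its underside.
- syrup_tin: Tin, 76 mm across, 70 mm high; not part of the job. Origin: centre of its underside.
- mug: Blue mug, 80 mm across, 90 mm high; not part of the job. Origin: centre of its underside.
- timer: Yellow kitchen timer, 50 by 60 by 36 mm, standing on the chest; not part of the job. Origin: centre of its underside.
Mind the look-alikes: they are no part of the job. What is shaped like the nozzle1 but purple is not meant. What is shaped like the cutter2 but purple is not meant.

How it is judged:
On the way, in this order (a step that is already met when the one before it is completed fails the run):
1. every cutter that is there lies in the open box (x of cutter0 in the frame of cutter_box between -0.092 and 0.092 m and y of cutter0 in the frame of cutter_box between -0.122 and 0.122 m and z of cutter0 in the frame of cutter_box between -0.005 and 0.06 m and x of cutter1 in the frame of cutter_box between -0.092 and 0.092 m and y of cutter1 in the frame of cutter_box between -0.122 and 0.122 m and z of cutter1 in the frame of cutter_box between -0.005 and 0.06 m and x of cutter2 in the frame of cutter_box between -0.092 and 0.092 m and y of cutter2 in the frame of cutter_box between -0.122 and 0.122 m and z of cutter2 in the frame of cutter_box between -0.005 and 0.06 m and x of cutter3 in the frame of cutter_box between -0.092 and 0.092 m and y of cutter3 in the frame of cutter_box between -0.122 and 0.122 m and z of cutter3 in the frame of cutter_box between -0.005 and 0.06 m and value of joint lid above 0.6 rad), for 0.2 s.
2. the lid is shut while the clamp is still up (x of cutter0 in the frame of cutter_box between -0.092 and 0.092 m and y of cutter0 in the frame of cutter_box between -0.122 and 0.122 m and z of cutter0 in the frame of cutter_box between -0.005 and 0.06 m and x of cutter1 in the frame of cutter_box between -0.092 and 0.092 m and y of cutter1 in the frame of cutter_box between -0.122 and 0.122 m and z of cutter1 in the frame of cutter_box between -0.005 and 0.06 m and x of cutter2 in the frame of cutter_box between -0.092 and 0.092 m and y of cutter2 in the frame of cutter_box between -0.122 and 0.122 m and z of cutter2 in the frame of cutter_box between -0.005 and 0.06 m and x of cutter3 in the frame of cutter_box between -0.092 and 0.092 m and y of cutter3 in the frame of cutter_box between -0.122 and 0.122 m and z of cutter3 in the frame of cutter_box between -0.005 and 0.06 m and value of joint lid below 0.05 rad and value of joint clamp above 0.7 rad), for 0.2 s.
3. the clamp is down over the shut lid (value of joint lid below 0.05 rad and value of joint clamp below 0.08 rad), for 0.2 s.
At the end, for the whole second after the job is handed in: Every cutter present is inside the box and every nozzle present inside the drawer, all at rest; the lid is shut (within 0.05 rad), the clamp down (within 0.08 rad) and the drawer shut (within 8 mm) (all of step 3 and x of cutter0 in the frame of cutter_box between -0.092 and 0.092 m and y of cutter0 in the frame of cutter_box between -0.122 and 0.122 m and z of cutter0 in the frame of cutter_box between -0.005 and 0.06 m and x of cutter1 in the frame of cutter_box between -0.092 and 0.092 m and y of cutter1 in the frame of cutter_box between -0.122 and 0.122 m and z of cutter1 in the frame of cutter_box between -0.005 and 0.06 m and x of cutter2 in the frame of cutter_box between -0.092 and 0.092 m and y of cutter2 in the frame of cutter_box between -0.122 and 0.122 m and z of cutter2 in the frame of cutter_box between -0.005 and 0.06 m and x of cutter3 in the frame of cutter_box between -0.092 and 0.092 m and y of cutter3 in the frame of cutter_box between -0.122 and 0.122 m and z of cutter3 in the frame of cutter_box between -0.005 and 0.06 m and x of nozzle0 in the frame of drawer_floor between -0.09 and 0.09 m and y of nozzle0 in the frame of drawer_floor between -0.092 and 0.092 m and z of nozzle0 in the frame of drawer_floor between -0.01 and 0.05 m and x of nozzle1 in the frame of drawer_floor between -0.09 and 0.09 m and y of nozzle1 in the frame of drawer_floor between -0.092 and 0.092 m and z of nozzle1 in the frame of drawer_floor between -0.01 and 0.05 m and linear speed of each of cutter0, cutter1, cutter2, cutter3, nozzle0, nozzle1 below 0.03 m/s and value of joint chest_drawer0 below 0.008 m); the robot touches nothing.
It fails at once if a bystander (ramekin, scraper, jar, tin, mug or timer) is moved more than 4 cm (distance of any of ramekin, scraper, sugar_jar, syrup_tin, mug, timer from where it was at the start of the episode above 0.04 m).
Of cutter0, cutter1, cutter2, cutter3 only 3 to 4 are there at a start; the rules pass over those that are not, and their reading is None.
Of nozzle0, nozzle1 only 1 to 2 are there at a start; the rules pass over those that are not, and their reading is None.
At some moment in a run one of cutter0, cutter1, cutter2, cutter3, nozzle0, nozzle1 may be knocked a few centimetres aside while the robot is not near it.
Once in a run the grip may slacken for a moment while it holds something.
It also fails if it takes over 210 s, if anything falls off the work surface, if the arm or the gripper's body presses on something with over 40 N, if the wrist force passes 120 N, or if a joint passes its speed limit or range.

## Working session

There is one attempt and no reset: what is moved stays moved. The work goes in short steps, Python scripts to look and compute and a shell command to move; the robot and the scene stay as the last step left them, time stands still between calls to the robot, and variables do not carry over. Pictures are saved under pics/ and viewed, about 12 in all and at most 16, crops included, and the job is handed in when it is done.

```bash
mkdir -p pics; ls; cat > h.py <<'E'
import numpy as np, cv2
from workcell import bot
from scipy.spatial.transform import Rotation as R
def cloud(cam, depth, cal=None):
    c=cal or bot.get_calibration(cam); K=np.array(c["intrinsics"]); V=np.array(c["view"])
    v,u=np.mgrid[:420,:560]; P=np.stack([(u-K[0,2])/K[0,0]*depth,(v-K[1,2])/K[1,1]*depth,depth],-1)
    W=(P-V[:3,3])@V[:3,:3]; W[depth<=0]=np.nan
    return W
def snap(cam):
    cal=bot.get_calibration(cam); im,d=bot.read_camera(cam); return im,cloud(cam,np.array(d),cal)
def tool(p):
    """world point -> dx,dy,dz (mm) in tool axes now"""
    s=bot.read_state(); r=R.from_rotvec(s["tcp_rot"]); return np.round(1000*r.inv().apply(np.array(p)-s["tool_pos"]),1)
E
python3 - <<'E'
from h import *
s=bot.read_state(); print(s)
for cam in ["scene","top"]:
    im,W=snap(cam); cv2.imwrite(f"pics/{cam}0.png",im); np.save(cam+"W.npy",W)
    for t in ["cutter0","nozzle0","cutter_box","lid","clamp","chest","chest_drawer0","ramekin","scraper","sugar_jar","syrup_tin","mug","timer"]:
        for m in bot.masks_of(cam,t):
            if m["p"]<.3: continue
            w=W[m["region"]]; w=w[~np.isnan(w[:,0])]
            if len(w)==0: continue
            lo,hi=np.percentile(w,3,0),np.percentile(w,97,0)
            col=np.median(im[m["region"]],0)
            print(cam,t,round(m["p"],2),np.round(m["box"]),"mid",np.round((lo+hi)/2,3),"lo",np.round(lo,3),"hi",np.round(hi,3),col)
E
```

```text
pics
{'time': 0.0, 'q': array([-1.14489797e+00,  2.64778500e-01,  1.60535283e+00,  6.16977881e-06,
        1.27367350e+00, -3.69036690e-02]), 'joint_vel': array([-0.00090611, -0.00070736, -0.00021553,  0.00016055, -0.00063499,
       -0.00176932]), 'joint_torque': array([ 1.51455817e-03, -5.15100682e+01, -3.67318618e+01, -5.92932270e-05,
        1.29709026e-02, -1.23407426e-05]), 'tool_pos': array([ 0.30102695, -0.60326737,  0.19085645]), 'tcp_rot': array([-3.05574363e+00, -7.19996487e-01,  6.62056120e-04]), 'wrist_force': array([ 0.49539771, -0.19753113,  0.24928773]), 'torque': array([-0.00812603, -0.00802115,  0.04592392]), 'width': 0.9987457466587134}
scene cutter0 0.93 [200. 259. 224. 285.] mid [0.781 0.069 0.031] lo [ 0.754  0.043 -0.   ] hi [0.808 0.096 0.062] [60. 56. 81.]
scene cutter0 0.92 [234. 236. 253. 262.] mid [0.683 0.039 0.031] lo [0.655 0.011 0.   ] hi [0.71  0.067 0.062] [ 81.  92. 105.]
scene cutter0 0.87 [273. 216. 296. 240.] mid [0.554 0.036 0.03 ] lo [ 0.526  0.007 -0.001] hi [0.582 0.066 0.061] [76. 87. 99.]
scene cutter0 0.59 [313. 204. 331. 226.] mid [0.443 
[... 5122 characters left out ...]
.327 -0.056  0.003] hi [0.405 0.041 0.024] [135. 139. 143.]
top sugar_jar 0.92 [213. 129. 243. 163.] mid [0.763 0.163 0.04 ] lo [0.726 0.132 0.   ] hi [0.8   0.194 0.081] [166. 178. 183.]
top syrup_tin 0.9 [336. 119. 367. 153.] mid [ 0.778 -0.165  0.046] lo [ 0.747 -0.198  0.019] hi [ 0.81  -0.132  0.073] [153. 156. 163.]
top syrup_tin 0.45 [ 61. 146. 236. 307.] mid [0.522 0.312 0.13 ] lo [0.384 0.178 0.   ] hi [0.66  0.445 0.26 ] [84. 87. 93.]
top mug 0.66 [ 91. 164. 125. 192.] mid [0.665 0.459 0.061] lo [0.639 0.42  0.03 ] hi [0.692 0.497 0.091] [45. 37. 27.]
top timer 0.74 [445. 160. 474. 191.] mid [ 0.652 -0.401  0.124] lo [ 0.623 -0.429  0.11 ] hi [ 0.682 -0.373  0.138] [ 56. 141. 164.]
```

```bash
python3 -c "
import cv2
a=cv2.imread('pics/top0.png');cv2.imwrite('pics/top0b.png',cv2.resize(a[90:350,40:540],(800,416),interpolation=3))
"; rm -f x
```

```text
(no output)
```

View pics/top0b.png

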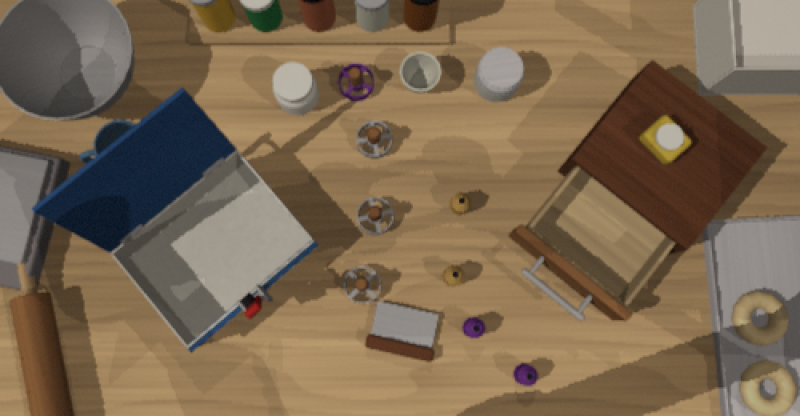

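View pics/scene0.png

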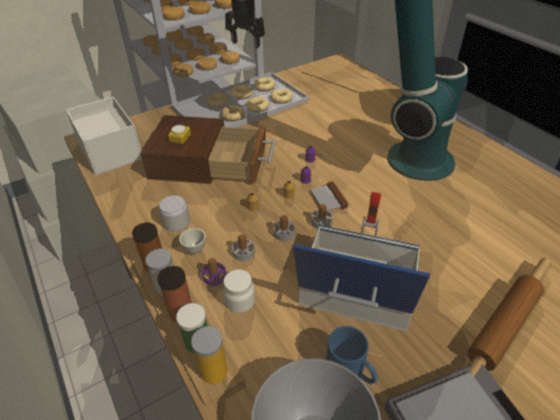

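The top view shows three steel cutters in a column (crop x≈370, y≈138, 215 and 283), with a purple look-alike at (355,82). There are two brass nozzles at (460,203) and (455,275), plus two purple ones. The box is open with its clamp up at (250,303), and the drawer is open to the right. Next I'll refine the geometry.

```bash
cat > geo.py <<'E'
from h import *
T=np.load("topW.npy");S=np.load("sceneW.npy")
both=np.concatenate([T.reshape(-1,3),S.reshape(-1,3)]); both=both[~np.isnan(both[:,0])]
def near(P,x,y,r,z0,z1): 
    k=(np.hypot(P[:,0]-x,P[:,1]-y)<r)&(P[:,2]>z0)&(P[:,2]<z1); return P[k]
for n,Q in [("top",T),("scene",S)]:
    Q=Q.reshape(-1,3)
    for x,y in [(.68,.038),(.555,.036),(.443,.057)]:
        w=near(Q,x,y,.035,.05,.07); a=near(Q,x,y,.04,.012,.028); print(n,"cutter knob",len(w),np.round((w.max(0)+w.min(0))/2,3),"ring",(np.round((np.percentile(a,2,0)+np.percentile(a,98,0))/2,3)))
    for x,y in [(.572,-.098),(.455,-.092)]:
        w=near(Q,x,y,.03,.038,.06);a=near(Q,x,y,.03,.01,.06); print(n,"nozzle",len(w),np.round((w.max(0)+w.min(0))/2,3),np.round((a.max(0)+a.min(0))/2,3))
def rect(P,name):
    c,s,a=cv2.minAreaRect((P[:,:2]*1000).astype(np.float32)); print(name,len(P),np.round(c),np.round(s),round(a,1)); print(np.round(cv2.boxPoints((c,s,a))))
Q=T.reshape(-1,3)
rect(near(Q,.63,-.4,.2,.096,.104),"chest top"); 
w=near(Q,.48,.27,.25,.074,.086); w=w[(w[:,1]>.12)&(w[:,1]<.42)]; rect(w,"rim")
w=near(Q,.48,.27,.25,.002,.010);w=w[w[:,1]<.42]; rect(w,"box floor")
w=near(Q,.47,-.29,.2,.082,.092); rect(w,"drawer panel top")
w=near(both,.43,-.24,.12,.056,.070); rect(w,"handle+")
w=near(both,.408,.205,.04,.1,.2); print("clamp",[np.round(np.median(near(both,.408,.205,.05,z,z+.02),0),3) for z in (.1,.12,.14,.16,.18)])
w=near(both,.59,.37,.2,.1,.28); 
print("lid top", [np.round([near(both,.59,.37,.2,z,z+.01).min(0),near(both,.59,.37,.2,z,z+.01).max(0)],3) for z in (.12,.24)])
E
python3 geo.py
```

```text
top cutter knob 60 [0.68  0.037 0.06 ] ring [0.68  0.037 0.019]
top cutter knob 62 [0.552 0.035 0.058] ring [0.552 0.036 0.02 ]
top cutter knob 58 [0.441 0.055 0.059] ring [0.441 0.056 0.02 ]
top nozzle 95 [ 0.572 -0.102  0.047] [ 0.571 -0.103  0.034]
top nozzle 99 [ 0.454 -0.09   0.048] [ 0.455 -0.09   0.034]
scene cutter knob 60 [0.682 0.041 0.058] ring [0.682 0.039 0.02 ]
scene cutter knob 57 [0.555 0.038 0.058] ring [0.554 0.038 0.019]
scene cutter knob 51 [0.443 0.059 0.057] ring [0.443 0.058 0.019]
scene nozzle 58 [ 0.574 -0.098  0.046] [ 0.574 -0.098  0.032]
scene nozzle 58 [ 0.458 -0.087  0.045] [ 0.459 -0.086  0.031]
chest top 6453 [ 667. -443.] [221. 287.] 50.3
[[ 487. -436.]
 [ 707. -619.]
 [ 848. -449.]
 [ 627. -266.]]
rim 958 [536. 317.] [349. 250.] 40.7
[[322. 298.]
 [485. 108.]
 [750. 336.]
 [586. 526.]]
box floor 6926 [459. 221.] [393. 497.] 65.3
[[151. 146.]
 [603. -61.]
 [767. 296.]
 [315. 503.]]
drawer panel top 624 [ 531. -326.] [217. 208.] 50.1
[[ 381. -343.]
 [ 541. -476.]
 [ 680. -310.]
 [ 521. -176.]]
handle+ 649 [ 455. -261.] [216.  91.] 51.5
[[ 353. -317.]
 [ 424. -374.]
 [ 558. -204.]
 [ 487. -148.]]
clamp [array([0.419, 0.212, 0.115]), array([0.415, 0.212, 0.128]), array([0.416, 0.216, 0.155]), array([0.411, 0.21 , 0.165]), array([0.402, 0.202, 0.19 ])]
lid top [array([[0.497, 0.26 , 0.12 ],
       [0.665, 0.453, 0.13 ]]), array([[0.523, 0.28 , 0.24 ],
       [0.689, 0.474, 0.25 ]])]
```

```bash
cat > geo2.py <<'E'
from h import *
T=np.load("topW.npy");S=np.load("sceneW.npy")
def fr(P,ang): a=np.radians(ang); ex=np.array([np.cos(a),np.sin(a)]); ey=np.array([-ex[1],ex[0]]); return np.c_[P[:,:2]@ex,P[:,:2]@ey,P[:,2]]
for n,Q in [("top",T),("scene",S)]:
    Q=Q.reshape(-1,3);Q=Q[~np.isnan(Q[:,0])]
    q=Q[(Q[:,1]<-.15)&(Q[:,0]>.3)&(Q[:,0]<.8)&(Q[:,1]>-.6)]
    w=q[(abs(q[:,2]-.1)<.004)]; best=min(np.arange(-45,-34,.5),key=lambda a:np.ptp(np.percentile(fr(w,a)[:,1],[1,99])));print(n,"chest yaw",best)
    c=fr(q,best)
    t=c[abs(c[:,2]-.1)<.003]; print(" top x,y",np.round(np.percentile(t[:,:2],[.5,2,98,99.5],axis=0),3).tolist())
    p=c[(abs(c[:,2]-.086)<.004)]; print(" x hist z.086",np.histogram(p[:,0],bins=np.arange(.3,.62,.01)))
    p=c[(abs(c[:,2]-.065)<.006)&(c[:,0]<.52)]; print(" x hist z.065",np.histogram(p[:,0],bins=np.arange(.3,.52,.01)))
    q=Q[(Q[:,1]>.1)&(Q[:,0]>.3)&(Q[:,1]<.5)&(Q[:,0]<.72)]
    b=fr(q,40.7); b=b[abs(b[:,2]-.08)<.003]; print(" rim x",np.round(np.percentile(b[:,0],[1,2,5]),3)," y",np.round(np.percentile(b[b[:,0]<.63][:,1],[.5,2,98,99.5]),3))
    k=(Q[:,2]>.1)&(Q[:,2]<.2)&(np.hypot(Q[:,0]-.41,Q[:,1]-.21)<.045); b=fr(Q[k],40.7); print(" clamp",np.round([np.r_[np.median(b[(b[:,2]>z)&(b[:,2]<z+.015)][:,:2],0),z] for z in (.105,.12,.135,.15,.165,.18)],3).tolist(), b[:,2].max())
E
python3 geo2.py; python3 -m inch '[{"dz":-0.06,"az":-8},{"dz":-0.06,"az":-14.5},{"dz":-0.06,"az":-14.5}]'
```

```text
top chest yaw -41.0
 top x,y [[0.652, -0.006], [0.655, -0.003], [0.962, 0.209], [0.981, 0.212]]
 x hist z.086 (array([  0,   0,   0,   0,   0,   0,   0,   0,   0,   0,   0,   0,   0,
         0,   0,   0,   0,   0,   0,   0,   7, 297, 195,   1,   0,   0,
         1,   0,   1,   0,   0]), array([0.3 , 0.31, 0.32, 0.33, 0.34, 0.35, 0.36, 0.37, 0.38, 0.39, 0.4 ,
       0.41, 0.42, 0.43, 0.44, 0.45, 0.46, 0.47, 0.48, 0.49, 0.5 , 0.51,
       0.52, 0.53, 0.54, 0.55, 0.56, 0.57, 0.58, 0.59, 0.6 , 0.61]))
 x hist z.065 (array([  0,   0,   0,   0,   0,   0,   0,   0,   0,   0,   0,   0,   0,
         0,   0,   0,   1, 184,  49,  28,  38,  71]), array([0.3 , 0.31, 0.32, 0.33, 0.34, 0.35, 0.36, 0.37, 0.38, 0.39, 0.4 ,
       0.41, 0.42, 0.43, 0.44, 0.45, 0.46, 0.47, 0.48, 0.49, 0.5 , 0.51,
       0.52]))
 rim x [0.459 0.46  0.461]  y [-0.234 -0.233  0.015  0.016]
 clamp [[0.454, -0.123, 0.105], [0.452, -0.12, 0.12], [0.446, -0.119, 0.135], [0.452, -0.111, 0.15], [0.443, -0.11, 0.165], [0.433, -0.11, 0.18]] 0.19816176098723157
scene chest yaw -39.0
 top x,y [[0.655, -0.033], [0.657, -0.029], [0
[... 313 characters left out ...]
 0.43, 0.44, 0.45, 0.46, 0.47, 0.48, 0.49, 0.5 , 0.51,
       0.52, 0.53, 0.54, 0.55, 0.56, 0.57, 0.58, 0.59, 0.6 , 0.61]))
 x hist z.065 (array([ 0,  0,  0,  0,  0,  0,  0,  0,  0,  0,  0,  0,  0,  0,  0,  0,  0,
       51, 41, 18, 15, 48]), array([0.3 , 0.31, 0.32, 0.33, 0.34, 0.35, 0.36, 0.37, 0.38, 0.39, 0.4 ,
       0.41, 0.42, 0.43, 0.44, 0.45, 0.46, 0.47, 0.48, 0.49, 0.5 , 0.51,
       0.52]))
 rim x [0.462 0.462 0.463]  y [-0.234 -0.233  0.015  0.016]
 clamp [[0.458, -0.108, 0.105], [0.453, -0.109, 0.12], [0.452, -0.108, 0.135], [0.456, -0.109, 0.15], [0.443, -0.107, 0.165], [0.439, -0.109, 0.18]] 0.19448814750417026invalid input at $[0]: expected keys dx, dy, dz, ax, ay, az, fingers
```

```bash
python3 -m inch '[{"dx":0,"dy":0,"dz":-0.06,"ax":0,"ay":0,"az":-8,"fingers":1},{"dx":0,"dy":0,"dz":-0.06,"ax":0,"ay":0,"az":-14.5,"fingers":1},{"dx":0,"dy":0,"dz":-0.06,"ax":0,"ay":0,"az":-14.5,"fingers":1}]'
cat > t.py <<'E'
import sys
from h import *
for a in sys.argv[1:]: print(a, tool([float(v) for v in a.split(",")]))
s=bot.read_state(); M=R.from_rotvec(s["tcp_rot"]).as_matrix()
print("t",round(s["time"],2),"tcp",np.round(s["tool_pos"],3),"xyaw",np.round(np.degrees(np.arctan2(M[1,0],M[0,0])),1),"z",np.round(M[:,2],3),"w",round(s["width"],2),"F",np.round(s["wrist_force"],1),"q",np.round(s["q"],2))
E
python3 t.py .573,-.100,.25 .573,-.100,.15
```

```text
time: 1.78
tool_pos: [0.3015, -0.6043, 0.2531]
tcp_rot: [2.942, 1.098, 0.0]
wrist_force: [-0.3, -0.9, 1.0]
width: 1.002
.573,-.100,.25 [ 535.6 -203.     2.6]
.573,-.100,.15 [ 535.6 -203.2  102.6]
t 1.77 tcp [ 0.302 -0.604  0.253] xyaw 40.9 z [ 0.001 -0.001 -1.   ] w 1.0 F [-0.3 -0.9  1. ] q [-1.14  0.23  1.53  0.    1.38 -0.29]
```

```bash
python3 -m inch '[{"dx":0.535,"dy":-0.203,"dz":0,"ax":0,"ay":0,"az":0,"fingers":1},{"dx":0.535,"dy":-0.203,"dz":0,"ax":0,"ay":0,"az":0,"fingers":1},{"dx":0.535,"dy":-0.203,"dz":0,"ax":0,"ay":0,"az":0,"fingers":1},{"dx":0.535,"dy":-0.203,"dz":0,"ax":0,"ay":0,"az":0,"fingers":1},{"dx":0.535,"dy":-0.203,"dz":0,"ax":0,"ay":0,"az":0,"fingers":1},{"dx":0.535,"dy":-0.203,"dz":0,"ax":0,"ay":0,"az":0,"fingers":1},{"dx":0.535,"dy":-0.203,"dz":0,"ax":0,"ay":0,"az":0,"fingers":1},{"dx":0.535,"dy":-0.203,"dz":0,"ax":0,"ay":0,"az":0,"fingers":1},{"dx":0.535,"dy":-0.203,"dz":0,"ax":0,"ay":0,"az":0,"fingers":1},{"dx":0.535,"dy":-0.203,"dz":0.06,"ax":0,"ay":0,"az":0,"fingers":1},{"dx":0.535,"dy":-0.203,"dz":0.1,"ax":0,"ay":0,"az":0,"fingers":1},{"dx":0.535,"dy":-0.203,"dz":0.1,"ax":0,"ay":0,"az":0,"fingers":1},{"dx":0.535,"dy":-0.203,"dz":0.1,"ax":0,"ay":0,"az":0,"fingers":1}]'
python3 - <<'E'
from h import *
im,W=snap("wrist"); cv2.imwrite("pics/w1.png",im); Q=W.reshape(-1,3)
for t in ["nozzle0"]:
    for m in bot.masks_of("wrist",t):
        w=W[m["region"]]; w=w[~np.isnan(w[:,0])]
        if len(w): w2=w[w[:,2]>.03]; print(round(m["p"],2),m["box"],len(w),np.round(np.median(w,0),3),np.round([(w.min(0)+w.max(0))/2],3), np.round((w2.min(0)+w2.max(0))/2,3) if len(w2) else 0,np.median(im[m["region"]],0))
E
python3 t.py .573,-.100,.01
```

```text
time: 3.4
tool_pos: [0.5731, -0.1009, 0.1535]
tcp_rot: [2.942, 1.096, 0.001]
wrist_force: [-0.4, 0.2, 1.4]
width: 0.999
0.97 [266.5, 168.4, 297.9, 215.9] 1322 [ 0.576 -0.1    0.041] [[ 0.569 -0.106  0.025]] [ 0.573 -0.103  0.041] [32. 70. 96.]
0.71 [156.0, 320.3, 188.8, 369.6] 896 [ 0.386 -0.124  0.035] [[ 0.379 -0.126  0.025]] [ 0.379 -0.125  0.041] [34. 15. 30.]
0.58 [168.8, 248.4, 216.3, 295.6] 1345 [ 0.465 -0.089  0.038] [[ 0.493 -0.086  0.103]] [ 0.499 -0.085  0.118] [23. 52. 72.]
.573,-.100,.01 [ -0.4  -2.6 145.2]
t 3.5 tcp [ 0.574 -0.101  0.155] xyaw 40.9 z [ 0.005 -0.002 -1.   ] w 1.0 F [-0.1 -0.3 -0.3] q [-0.22  0.11  1.85 -0.    1.17  0.64]
```

View pics/w1.png

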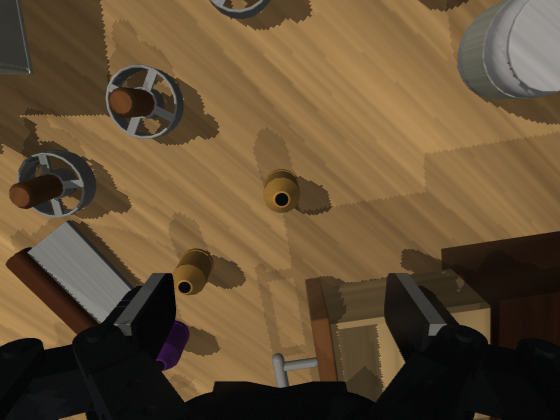

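```bash
python3 -m inch '[{"dx":-0.001,"dy":0,"dz":0.06,"ax":0,"ay":0,"az":0,"fingers":1},{"dx":-0.001,"dy":0,"dz":0.11,"ax":0,"ay":0,"az":0,"fingers":1},{"dx":-0.001,"dy":0,"dz":0.145,"ax":0,"ay":0,"az":0,"fingers":1},{"dx":-0.001,"dy":0,"dz":0.145,"ax":0,"ay":0,"az":0,"fingers":1},{"dx":-0.001,"dy":0,"dz":0.145,"ax":0,"ay":0,"az":0,"fingers":-1},{"dx":-0.001,"dy":0,"dz":0.145,"ax":0,"ay":0,"az":0,"fingers":-1},{"dx":-0.001,"dy":0,"dz":0.145,"ax":0,"ay":0,"az":0,"fingers":-1},{"dx":-0.001,"dy":0,"dz":0.145,"ax":0,"ay":0,"az":0,"fingers":-1},{"dx":-0.001,"dy":0,"dz":0.145,"ax":0,"ay":0,"az":0,"fingers":-1},{"dx":-0.001,"dy":0,"dz":0.09,"ax":0,"ay":0,"az":0,"fingers":-1},{"dx":-0.001,"dy":0,"dz":0.03,"ax":0,"ay":0,"az":0,"fingers":-1},{"dx":-0.001,"dy":0,"dz":-0.02,"ax":0,"ay":0,"az":0,"fingers":-1},{"dx":-0.001,"dy":0,"dz":-0.02,"ax":0,"ay":0,"az":0,"fingers":-1}]' 50
python3 t.py .480,-.338,.17 .480,-.338,.042
```

```text
time: 5.12
tool_pos: [0.5776, -0.1028, 0.1817]
tcp_rot: [2.934, 1.094, 0.021]
wrist_force: [-0.5, 0.1, 0.4]
width: 0.004
.480,-.338,.17 [-227.8  113.8   11.3]
.480,-.338,.042 [-229.   112.1  139.2]
t 5.12 tcp [ 0.578 -0.103  0.182] xyaw 40.9 z [ 0.016 -0.005 -1.   ] w 0.0 F [-0.5  0.1  0.4] q [-0.22  0.09  1.82 -0.    1.21  0.64]
```

```bash
cat > look.py <<'E'
import sys
from h import *
cam,thing,out=sys.argv[1:4]
im,W=snap(cam); cv2.imwrite("pics/"+out+".png",im)
for m in bot.masks_of(cam,thing):
    if m["p"]<.3: continue
    w=W[m["region"]]; w=w[~np.isnan(w[:,0])]
    if len(w)<10: continue
    z=np.percentile(w[:,2],95); w2=w[w[:,2]>z-.012]; a=[(np.percentile(q,3,0)+np.percentile(q,97,0))/2 for q in (w,w2)]
    print(thing,round(m["p"],2),np.round(m["box"]),"all",np.round(a[0],3),"top",np.round(a[1],3),"zmax",round(z,3),np.median(im[m["region"]],0))
E
python3 look.py wrist nozzle0 w2; python3 t.py
```

```text
nozzle0 0.71 [172. 243. 215. 285.] all [ 0.459 -0.09   0.026] top [ 0.458 -0.091  0.045] zmax 0.05 [26. 58. 79.]
nozzle0 0.69 [261. 168. 289. 208.] all [ 0.574 -0.102  0.028] top [ 0.573 -0.103  0.045] zmax 0.05 [33. 72. 99.]
nozzle0 0.67 [203.   0. 269.  33.] all [0.67  0.026 0.012] top [0.67  0.026 0.017] zmax 0.023 [68.  72.  74.5]
t 5.22 tcp [ 0.574 -0.102  0.176] xyaw 40.9 z [ 0.006 -0.003 -1.   ] w -0.0 F [-0.4 -0.6 -0.7] q [-0.22  0.1   1.83 -0.    1.21  0.64]
```

View pics/w2.png

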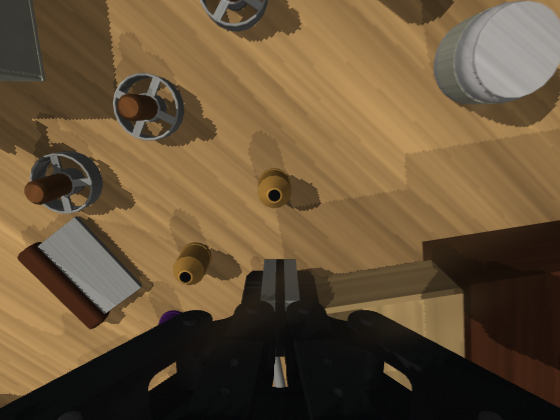

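The nozzle at (274,188) is still standing where it was, so the fingers probably hadn't closed before the lift. I'll check the closing separately this time.

```bash
python3 -m inch '[{"dx":0,"dy":0,"dz":0,"ax":0,"ay":0,"az":0,"fingers":1},{"dx":0,"dy":0,"dz":0,"ax":0,"ay":0,"az":0,"fingers":1},{"dx":0,"dy":0,"dz":0,"ax":0,"ay":0,"az":0,"fingers":1},{"dx":0,"dy":0,"dz":0,"ax":0,"ay":0,"az":0,"fingers":1},{"dx":0,"dy":0,"dz":0,"ax":0,"ay":0,"az":0,"fingers":1},{"dx":-0.001,"dy":0,"dz":0.06,"ax":0,"ay":0,"az":0,"fingers":1},{"dx":-0.001,"dy":0,"dz":0.12,"ax":0,"ay":0,"az":0,"fingers":1},{"dx":-0.001,"dy":0,"dz":0.167,"ax":0,"ay":0,"az":0,"fingers":1},{"dx":-0.001,"dy":0,"dz":0.167,"ax":0,"ay":0,"az":0,"fingers":1},{"dx":-0.001,"dy":0,"dz":0.167,"ax":0,"ay":0,"az":0,"fingers":1}]' 50; python3 t.py .574,-.102,.009

```

```text
time: 6.48
tool_pos: [0.5755, -0.1034, 0.0106]
tcp_rot: [2.938, 1.095, 0.011]
wrist_force: [0.7, 0.4, -0.1]
width: 1.001
.574,-.102,.009 [-0.3 -2.1  1.6]
t 6.47 tcp [ 0.576 -0.103  0.011] xyaw 40.9 z [ 0.008 -0.003 -1.   ] w 1.0 F [ 0.7  0.4 -0.1] q [-0.22  0.27  1.97 -0.    0.9   0.64]
```

```bash
python3 -m inch '[{"dx":0,"dy":-0.001,"dz":0.001,"ax":0,"ay":0,"az":0,"fingers":-1},{"dx":0,"dy":-0.001,"dz":0.001,"ax":0,"ay":0,"az":0,"fingers":-1},{"dx":0,"dy":-0.001,"dz":0.001,"ax":0,"ay":0,"az":0,"fingers":-1},{"dx":0,"dy":-0.001,"dz":0.001,"ax":0,"ay":0,"az":0,"fingers":-1},{"dx":0,"dy":-0.001,"dz":0.001,"ax":0,"ay":0,"az":0,"fingers":-1},{"dx":0,"dy":-0.001,"dz":0.001,"ax":0,"ay":0,"az":0,"fingers":-1},{"dx":0,"dy":-0.001,"dz":0.001,"ax":0,"ay":0,"az":0,"fingers":-1},{"dx":0,"dy":-0.001,"dz":0.001,"ax":0,"ay":0,"az":0,"fingers":-1}]' 50; python3 t.py
```

```text
time: 7.48
tool_pos: [0.5762, -0.1032, 0.011]
tcp_rot: [2.937, 1.095, 0.014]
wrist_force: [-0.9, -1.2, 5.9]
width: -0.0
t 7.47 tcp [ 0.576 -0.103  0.011] xyaw 40.9 z [ 0.011 -0.004 -1.   ] w -0.0 F [-0.9 -1.2  5.9] q [-0.22  0.26  1.97 -0.    0.9   0.64]
```

```bash
python3 look.py wrist nozzle0 w3; python3 look.py top nozzle0 top3; python3 -c "
import cv2,numpy as np
a=cv2.imread('pics/w3.png');b=cv2.imread('pics/top3.png')[170:310,240:427]
cv2.imwrite('pics/c3.png',np.hstack([cv2.resize(a,(400,300)),cv2.resize(b,(400,300),interpolation=3)]))"
```

```text
nozzle0 0.76 [246. 213. 306. 278.] all [ 0.577 -0.099  0.024] top [ 0.576 -0.1    0.04 ] zmax 0.045 [32. 71. 97.]
nozzle0 0.68 [512. 370. 559. 407.] all [ 0.612 -0.272  0.026] top [ 0.612 -0.272  0.03 ] zmax 0.034 [26. 41. 50.]
nozzle0 0.44 [122. 341. 166. 389.] all [ 0.5   -0.091  0.052] top [ 0.505 -0.091  0.063] zmax 0.028 [16. 34. 47.]
```

View pics/c3.png

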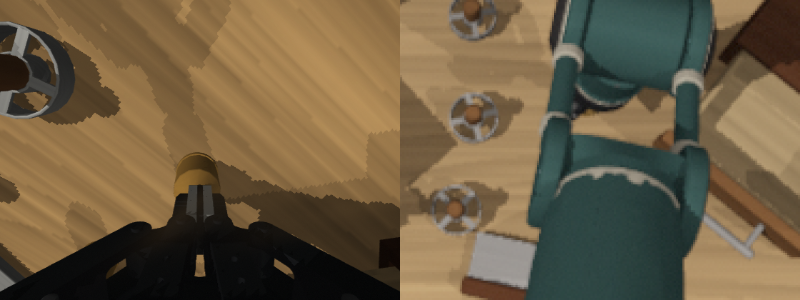

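```bash
python3 - <<'E'
from h import *
s=bot.read_state(); im,W=snap("wrist"); r=R.from_rotvec(s["tcp_rot"]); L=r.inv().apply((W-s["tool_pos"]).reshape(-1,3)).reshape(W.shape)*1000
for v in range(190,400,10): print(v,np.round(L[v,276]),np.round(L[v,250]),im[v,276])
m=bot.masks_of("wrist","nozzle0")[0]["region"]; l=L[m]; print(np.round(np.nanpercentile(l,[1,5,50,95,99],axis=0)))
E
```

```text
190 [27. -2. 11.] [ 27. -16.  12.] [ 59  95 125]
200 [21. -2. 12.] [ 21. -16.  12.] [ 63 101 130]
210 [15. -2. 11.] [ 15. -16.  12.] [ 65 104 134]
220 [13. -2.  1.] [ 10. -17.  11.] [23 53 73]
230 [ 13.  -2. -16.] [  5. -16.   7.] [22 49 68]
240 [ 12.  -2. -26.] [  6. -15. -11.] [ 39  87 119]
250 [  9.  -1. -31.] [  7. -14. -26.] [ 39  86 118]
260 [  9.  -1. -43.] [  3. -14. -29.] [30 34 35]
270 [ 10.  -1. -53.] [ -1. -13. -31.] [24 30 34]
280 [ 10.  -1. -62.] [  6. -12. -54.] [23 31 37]
290 [  9.  -1. -68.] [  6. -11. -62.] [21 29 35]
300 [ 10.  -1. -77.] [  6. -10. -70.] [17 24 29]
310 [  6.  -1. -76.] [ 12.  -9. -86.] [16 22 27]
320 [  2.  -1. -76.] [ 11.  -9. -90.] [15 19 22]
330 [ -2.  -1. -76.] [ 11.  -8. -94.] [13 16 18]
340 [ -5.  -1. -78.] [  16.   -7. -106.] [15 16 16]
350 [ -9.  -1. -77.] [  15.   -7. -109.] [15 16 16]
360 [-84.  -2.  11.] [  15.   -7. -111.] [ 75 121 154]
370 [-92.  -2.  11.] [  15.   -6. -115.] [ 61 100 129]
380 [nan nan nan] [  15.   -6. -118.] [ 52  82 106]
390 [   8.   -1. -114.] [  16.   -6. -122.] [8 8 7]
[[ -3. -17. -35.]
 [  0. -16. -33.]
 [  9.  -3. -24.]
 [ 13.  11.   8.]
 [ 13.  13.  10.]]
```

```bash
python3 -m inch '[{"dx":0,"dy":0,"dz":-0.05,"ax":0,"ay":0,"az":0,"fingers":-1},{"dx":0,"dy":0,"dz":-0.08,"ax":0,"ay":0,"az":0,"fingers":-1},{"dx":0,"dy":0,"dz":-0.08,"ax":0,"ay":0,"az":0,"fingers":-1},{"dx":0,"dy":0,"dz":-0.08,"ax":0,"ay":0,"az":0,"fingers":-1}]'
cat > tip.py <<'E'
from h import *
s=bot.read_state(); im,W=snap("wrist"); cv2.imwrite("pics/tip.png",im); r=R.from_rotvec(s["tcp_rot"]); L=r.inv().apply((W-s["tool_pos"]).reshape(-1,3)).reshape(W.shape)*1000
for u in (262,270,276,284,292):
  print(u,[(v,)+tuple(np.round(L[v,u])) for v in range(225,300,8)])
print(s["tool_pos"],s["width"],s["wrist_force"])
E
python3 tip.py
```

```text
time: 8.28
tool_pos: [0.5744, -0.1027, 0.0899]
tcp_rot: [2.937, 1.095, 0.011]
wrist_force: [-1.2, 0.2, -1.1]
width: -0.0
262 [(225, np.float64(-5.0), np.float64(-12.0), np.float64(47.0)), (233, np.float64(-27.0), np.float64(-14.0), np.float64(90.0)), (241, np.float64(-34.0), np.float64(-14.0), np.float64(90.0)), (249, np.float64(-40.0), np.float64(-14.0), np.float64(90.0)), (257, np.float64(-48.0), np.float64(-14.0), np.float64(91.0)), (265, np.float64(-55.0), np.float64(-14.0), np.float64(90.0)), (273, np.float64(6.0), np.float64(-7.0), np.float64(-47.0)), (281, np.float64(10.0), np.float64(-6.0), np.float64(-62.0)), (289, np.float64(10.0), np.float64(-6.0), np.float64(-69.0)), (297, np.float64(10.0), np.float64(-6.0), np.float64(-74.0))]
270 [(225, np.float64(-3.0), np.float64(-6.0), np.float64(39.0)), (233, np.float64(-10.0), np.float64(-6.0), np.float64(44.0)), (241, np.float64(-34.0), np.float64(-8.0), np.float64(91.0)), (249, np.float64(-40.0), np.float64(-8.0), np.float64(89.0)), (257, np.float64(-47.0), np.float64(-8.0), np.float64(89.0)), (265, np.float64(9.0), np.float64(-4
[... 1521 characters left out ...]
loat64(-4.0), np.float64(8.0), np.float64(44.0)), (233, np.float64(-13.0), np.float64(9.0), np.float64(53.0)), (241, np.float64(-34.0), np.float64(10.0), np.float64(91.0)), (249, np.float64(-41.0), np.float64(10.0), np.float64(90.0)), (257, np.float64(-48.0), np.float64(10.0), np.float64(91.0)), (265, np.float64(10.0), np.float64(5.0), np.float64(-49.0)), (273, np.float64(10.0), np.float64(5.0), np.float64(-56.0)), (281, np.float64(10.0), np.float64(5.0), np.float64(-63.0)), (289, np.float64(10.0), np.float64(5.0), np.float64(-68.0)), (297, np.float64(9.0), np.float64(4.0), np.float64(-73.0))]
[ 0.57438357 -0.10270368  0.08993801] -0.00027083506471970337 [-1.1993464   0.16290786 -1.10006404]
```

View pics/tip.png

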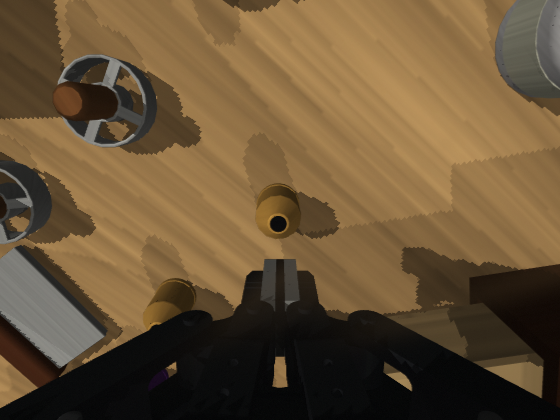

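The picture and depth agree: the shut fingertips (row ~260) are really about 42 mm above the reported TCP, so the fingers closed above the nozzle. From here I'll use a tip offset of 42 mm, and approach with care.

```bash
python3 -m inch '[{"dx":0,"dy":0,"dz":0,"ax":0,"ay":0,"az":0,"fingers":1},{"dx":0,"dy":0,"dz":0,"ax":0,"ay":0,"az":0,"fingers":1},{"dx":0,"dy":0,"dz":0,"ax":0,"ay":0,"az":0,"fingers":1},{"dx":0,"dy":0,"dz":0,"ax":0,"ay":0,"az":0,"fingers":1},{"dx":0,"dy":0,"dz":0,"ax":0,"ay":0,"az":0,"fingers":1},{"dx":0,"dy":-0.001,"dz":0.05,"ax":0,"ay":0,"az":0,"fingers":1},{"dx":0,"dy":-0.001,"dz":0.09,"ax":0,"ay":0,"az":0,"fingers":1},{"dx":0,"dy":-0.001,"dz":0.117,"ax":0,"ay":0,"az":0,"fingers":1},{"dx":0,"dy":-0.001,"dz":0.117,"ax":0,"ay":0,"az":0,"fingers":1},{"dx":0,"dy":-0.001,"dz":0.117,"ax":0,"ay":0,"az":0,"fingers":1}]' 50; python3 t.py
```

```text
time: 9.57
tool_pos: [0.5752, -0.1025, -0.0266]
tcp_rot: [2.937, 1.095, 0.012]
wrist_force: [-0.3, 0.6, 0.6]
width: 0.999
t 9.57 tcp [ 0.575 -0.102 -0.027] xyaw 40.9 z [ 0.009 -0.004 -1.   ] w 1.0 F [-0.3  0.6  0.6] q [-0.22  0.32  1.99 -0.    0.83  0.64]
```

```bash
python3 -m inch '[{"dx":0,"dy":0,"dz":0,"ax":0,"ay":0,"az":0,"fingers":-1},{"dx":0,"dy":0,"dz":0,"ax":0,"ay":0,"az":0,"fingers":-1},{"dx":0,"dy":0,"dz":0,"ax":0,"ay":0,"az":0,"fingers":-1},{"dx":0,"dy":0,"dz":0,"ax":0,"ay":0,"az":0,"fingers":-1},{"dx":0,"dy":0,"dz":0,"ax":0,"ay":0,"az":0,"fingers":-1},{"dx":0,"dy":0,"dz":0,"ax":0,"ay":0,"az":0,"fingers":-1}]' 50; python3 t.py
```

```text
time: 10.32
tool_pos: [0.5761, -0.1027, -0.0255]
tcp_rot: [2.936, 1.095, 0.014]
wrist_force: [-0.7, 0.2, 5.1]
width: 0.352
t 10.32 tcp [ 0.576 -0.103 -0.026] xyaw 40.9 z [ 0.011 -0.004 -1.   ] w 0.35 F [-0.7  0.2  5.1] q [-0.22  0.31  1.98 -0.    0.83  0.64]
```

Gripped (30 mm). I'll lift it and carry it over the drawer.

```bash
python3 -m inch '[{"dx":0,"dy":0,"dz":-0.05,"ax":0,"ay":0,"az":0,"fingers":-1},{"dx":0,"dy":0,"dz":-0.11,"ax":0,"ay":0,"az":0,"fingers":-1},{"dx":0,"dy":0,"dz":-0.16,"ax":0,"ay":0,"az":0,"fingers":-1},{"dx":-0.05,"dy":0.025,"dz":-0.16,"ax":0,"ay":0,"az":0,"fingers":-1},{"dx":-0.1,"dy":0.05,"dz":-0.16,"ax":0,"ay":0,"az":0,"fingers":-1},{"dx":-0.15,"dy":0.075,"dz":-0.16,"ax":0,"ay":0,"az":0,"fingers":-1},{"dx":-0.2,"dy":0.1,"dz":-0.16,"ax":0,"ay":0,"az":0,"fingers":-1},{"dx":-0.227,"dy":0.114,"dz":-0.16,"ax":0,"ay":0,"az":0,"fingers":-1},{"dx":-0.227,"dy":0.114,"dz":-0.16,"ax":0,"ay":0,"az":0,"fingers":-1},{"dx":-0.227,"dy":0.114,"dz":-0.16,"ax":0,"ay":0,"az":0,"fingers":-1}]'
python3 look.py wrist chest_drawer0 d1;python3 t.py .48,-.338,.001 .535,-.273,.13
```

```text
time: 11.58
tool_pos: [0.4771, -0.336, 0.1338]
tcp_rot: [2.938, 1.094, 0.014]
wrist_force: [0.4, -0.3, -0.8]
width: 0.354
chest_drawer0 0.57 [ 96.   0. 394. 300.] all [ 0.51  -0.308  0.054] top [ 0.486 -0.3    0.082] zmax 0.087 [ 65.  97. 125.]
.48,-.338,.001 [ -0.6   2.1 133.1]
.535,-.273,.13 [84.3 -9.7  4.4]
t 11.68 tcp [ 0.478 -0.336  0.134] xyaw 41.0 z [ 0.011 -0.003 -1.   ] w 0.35 F [-0.4  0.1  0.2] q [-0.66  0.13  1.88  0.    1.13  0.2 ]
```

View pics/d1.png

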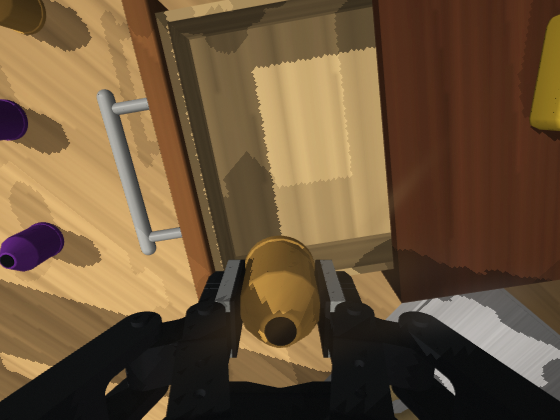

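```bash
python3 -m inch '[{"dx":0.015,"dy":0.001,"dz":0.03,"ax":0,"ay":0,"az":0,"fingers":-1},{"dx":0.015,"dy":0.001,"dz":0.08,"ax":0,"ay":0,"az":0,"fingers":-1},{"dx":0.015,"dy":0.001,"dz":0.128,"ax":0,"ay":0,"az":0,"fingers":-1},{"dx":0.015,"dy":0.001,"dz":0.128,"ax":0,"ay":0,"az":0,"fingers":-1},{"dx":0.015,"dy":0.001,"dz":0.128,"ax":0,"ay":0,"az":0,"fingers":-1}]'
python3 t.py
```

```text
time: 12.3
tool_pos: [0.4923, -0.327, 0.0077]
tcp_rot: [2.935, 1.098, 0.015]
wrist_force: [0.3, 0.1, -0.3]
width: 0.352
t 12.3 tcp [ 0.492 -0.327  0.008] xyaw 41.0 z [ 0.012 -0.004 -1.   ] w 0.35 F [ 0.3  0.1 -0.3] q [-0.63  0.28  1.96  0.    0.89  0.22]
```

```bash
python3 -m inch '[{"dx":0,"dy":0,"dz":0.002,"ax":0,"ay":0,"az":0,"fingers":0.1},{"dx":0,"dy":0,"dz":0.002,"ax":0,"ay":0,"az":0,"fingers":0.1},{"dx":0,"dy":0,"dz":0.002,"ax":0,"ay":0,"az":0,"fingers":0.1},{"dx":0,"dy":0,"dz":-0.05,"ax":0,"ay":0,"az":0,"fingers":0.1},{"dx":0,"dy":0,"dz":-0.1,"ax":0,"ay":0,"az":0,"fingers":0.1},{"dx":0,"dy":0,"dz":-0.15,"ax":0,"ay":0,"az":0,"fingers":0.1},{"dx":0,"dy":0,"dz":-0.15,"ax":0,"ay":0,"az":0,"fingers":0.1}]'
python3 look.py wrist nozzle0 d2; python3 t.py .456,-.089,.13
```

```text
time: 13.18
tool_pos: [0.4939, -0.329, 0.1643]
tcp_rot: [2.926, 1.094, 0.025]
wrist_force: [0.7, 0.1, -0.7]
width: 0.55
nozzle0 0.75 [258. 173. 296. 220.] all [ 0.493 -0.329  0.047] top [ 0.492 -0.33   0.067] zmax 0.072 [ 45.  94. 127.]
nozzle0 0.69 [ 0. 11. 63. 61.] all [ 0.457 -0.096  0.026] top [ 0.457 -0.095  0.044] zmax 0.049 [30. 64. 87.]
nozzle0 0.65 [ 19. 229.  76. 274.] all [ 0.306 -0.203  0.027] top [ 0.304 -0.202  0.045] zmax 0.05 [66. 21. 51.]
nozzle0 0.61 [  2. 121.  45. 159.] all [ 0.378 -0.127  0.022] top [ 0.378 -0.129  0.037] zmax 0.042 [49. 16. 37.]
.456,-.089,.13 [ 129.5 -202.5   26.8]
t 13.28 tcp [ 0.491 -0.327  0.159] xyaw 41.0 z [ 0.014 -0.006 -1.   ] w 0.55 F [ 0.5  0.8 -0.9] q [-0.63  0.12  1.84  0.    1.17  0.22]
```

```bash
python3 -m inch '[{"dx":0.03,"dy":-0.05,"dz":0,"ax":0,"ay":0,"az":0,"fingers":0.3},{"dx":0.06,"dy":-0.1,"dz":0,"ax":0,"ay":0,"az":0,"fingers":0.3},{"dx":0.1,"dy":-0.15,"dz":0,"ax":0,"ay":0,"az":0,"fingers":0.3},{"dx":0.129,"dy":-0.202,"dz":0,"ax":0,"ay":0,"az":0,"fingers":0.3},{"dx":0.129,"dy":-0.202,"dz":0.05,"ax":0,"ay":0,"az":0,"fingers":0.3},{"dx":0.129,"dy":-0.202,"dz":0.08,"ax":0,"ay":0,"az":0,"fingers":0.3},{"dx":0.129,"dy":-0.202,"dz":0.08,"ax":0,"ay":0,"az":0,"fingers":0.3},{"dx":0.129,"dy":-0.202,"dz":0.08,"ax":0,"ay":0,"az":0,"fingers":0.3}]'
python3 look.py wrist nozzle0 d3; python3 t.py .456,-.090,-.027
```

```text
time: 14.28
tool_pos: [0.4566, -0.0902, 0.0769]
tcp_rot: [2.934, 1.096, 0.016]
wrist_force: [0.1, -0.6, -0.0]
width: 0.65
nozzle0 0.74 [527. 355. 560. 384.] all [ 0.501 -0.32   0.036] top [ 0.501 -0.318  0.044] zmax 0.048 [15. 35. 47.]
nozzle0 0.69 [257. 187. 304. 243.] all [ 0.458 -0.089  0.027] top [ 0.456 -0.09   0.045] zmax 0.05 [ 34.  75. 103.]
nozzle0 0.66 [216. 289. 260. 351.] all [ 0.378 -0.119  0.026] top [ 0.376 -0.121  0.045] zmax 0.05 [56. 36. 56.]
.456,-.090,-.027 [ -1.9  -3.2 105.1]
t 14.38 tcp [ 0.458 -0.091  0.078] xyaw 41.0 z [ 0.016 -0.006 -1.   ] w 0.65 F [ 0.2 -0.5  0.4] q [-0.25 -0.04  2.17 -0.    1.    0.61]
```

```bash
python3 -m inch '[{"dx":-0.001,"dy":-0.002,"dz":0.05,"ax":0,"ay":0,"az":0,"fingers":0.3},{"dx":-0.001,"dy":-0.002,"dz":0.09,"ax":0,"ay":0,"az":0,"fingers":0.3},{"dx":-0.001,"dy":-0.002,"dz":0.104,"ax":0,"ay":0,"az":0,"fingers":0.3},{"dx":-0.001,"dy":-0.002,"dz":0.104,"ax":0,"ay":0,"az":0,"fingers":0.3},{"dx":-0.001,"dy":-0.002,"dz":0.104,"ax":0,"ay":0,"az":0,"fingers":-1},{"dx":-0.001,"dy":-0.002,"dz":0.104,"ax":0,"ay":0,"az":0,"fingers":-1},{"dx":-0.001,"dy":-0.002,"dz":0.104,"ax":0,"ay":0,"az":0,"fingers":-1},{"dx":-0.001,"dy":-0.002,"dz":0.104,"ax":0,"ay":0,"az":0,"fingers":-1},{"dx":-0.001,"dy":-0.002,"dz":0.104,"ax":0,"ay":0,"az":0,"fingers":-1}]' 50
python3 t.py .535,-.273,.13
```

```text
time: 15.5
tool_pos: [0.4596, -0.0909, -0.0236]
tcp_rot: [2.93, 1.095, 0.025]
wrist_force: [-1.7, 0.5, 6.4]
width: 0.351
.535,-.273,.13 [ -60.9  189.7 -150.8]
t 15.5 tcp [ 0.46  -0.091 -0.024] xyaw 41.0 z [ 0.02  -0.007 -1.   ] w 0.35 F [-1.7  0.5  6.4] q [-0.25  0.11  2.24 -0.    0.77  0.61]
```

```bash
python3 -m inch '[{"dx":0,"dy":0,"dz":-0.05,"ax":1,"ay":-0.6,"az":0,"fingers":-1},{"dx":0,"dy":0,"dz":-0.11,"ax":1,"ay":-0.6,"az":0,"fingers":-1},{"dx":0,"dy":0,"dz":-0.16,"ax":1,"ay":-0.6,"az":0,"fingers":-1},{"dx":-0.015,"dy":0.045,"dz":-0.16,"ax":1,"ay":-0.6,"az":0,"fingers":-1},{"dx":-0.03,"dy":0.09,"dz":-0.16,"ax":1,"ay":-0.6,"az":0,"fingers":-1},{"dx":-0.045,"dy":0.14,"dz":-0.16,"ax":1,"ay":-0.6,"az":0,"fingers":-1},{"dx":-0.061,"dy":0.19,"dz":-0.16,"ax":1,"ay":-0.6,"az":0,"fingers":-1},{"dx":-0.061,"dy":0.19,"dz":-0.16,"ax":1,"ay":-0.6,"az":0,"fingers":-1},{"dx":-0.061,"dy":0.19,"dz":-0.16,"ax":1,"ay":-0.6,"az":0,"fingers":-1}]'
python3 t.py .538,-.275,.008
```

```text
time: 16.62
tool_pos: [0.5346, -0.2729, 0.1394]
tcp_rot: [2.943, 1.098, 0.0]
wrist_force: [-0.5, -0.2, -0.9]
width: 0.353
.538,-.275,.008 [  1.2   3.8 131.4]
t 16.62 tcp [ 0.535 -0.273  0.139] xyaw 40.9 z [ 0. -0. -1.] w 0.35 F [-0.5 -0.2 -0.9] q [-0.51  0.16  1.83 -0.    1.15  0.34]
```

```bash
python3 -m inch '[{"dx":0.001,"dy":0.002,"dz":0.05,"ax":0,"ay":0,"az":0,"fingers":-1},{"dx":0.001,"dy":0.002,"dz":0.1,"ax":0,"ay":0,"az":0,"fingers":-1},{"dx":0.001,"dy":0.002,"dz":0.132,"ax":0,"ay":0,"az":0,"fingers":-1},{"dx":0.001,"dy":0.002,"dz":0.132,"ax":0,"ay":0,"az":0,"fingers":-1},{"dx":0.001,"dy":0.002,"dz":0.134,"ax":0,"ay":0,"az":0,"fingers":-1},{"dx":0.001,"dy":0.002,"dz":0.134,"ax":0,"ay":0,"az":0,"fingers":0.1},{"dx":0.001,"dy":0.002,"dz":0.134,"ax":0,"ay":0,"az":0,"fingers":0.1},{"dx":0.001,"dy":0.002,"dz":0.134,"ax":0,"ay":0,"az":0,"fingers":0.1},{"dx":0.001,"dy":0.002,"dz":0.08,"ax":0,"ay":0,"az":0,"fingers":0.1},{"dx":0.001,"dy":0.002,"dz":0.02,"ax":0,"ay":0,"az":0,"fingers":0.1},{"dx":0.001,"dy":0.002,"dz":-0.02,"ax":0,"ay":0,"az":0,"fingers":0.1},{"dx":0.001,"dy":0.002,"dz":-0.02,"ax":0,"ay":0,"az":0,"fingers":0.1}]'
python3 look.py wrist nozzle0 d4
python3 - <<'E'
from h import *
im,W=snap("wrist"); P=W.reshape(-1,3);P=P[~np.isnan(P[:,0])]; a=np.radians(-40);ex=np.array([np.cos(a),np.sin(a)]);ey=np.array([-ex[1],ex[0]])
c=np.c_[P[:,:2]@ex,P[:,:2]@ey,P[:,2]]; h=c[(abs(c[:,2]-.064)<.006)&(c[:,0]<.505)&(c[:,0]>.44)&(c[:,1]>-.05)&(c[:,1]<.25)]
print("handle",len(h),np.round(np.percentile(h,[2,50,98],axis=0),3).tolist()); 
p=c[(abs(c[:,2]-.086)<.004)&(c[:,0]<.6)&(c[:,0]>.49)&(c[:,1]<.3)]; print("panel",np.round(np.percentile(p,[1,50,99],axis=0),3).tolist())
p=c[(abs(c[:,2]-.1)<.004)&(c[:,1]<.3)&(c[:,1]>-.1)]; print("board",np.round(np.percentile(p,[.5,50],axis=0),3).tolist())
E
python3 t.py
```

```text
time: 18.12
tool_pos: [0.5399, -0.2757, 0.1652]
tcp_rot: [2.936, 1.096, 0.01]
wrist_force: [0.1, 0.6, -0.2]
width: 0.554
nozzle0 0.97 [ 10. 192.  71. 235.] all [ 0.378 -0.124  0.026] top [ 0.376 -0.123  0.044] zmax 0.05 [59. 20. 46.]
nozzle0 0.87 [272. 243. 306. 295.] all [ 0.494 -0.327  0.049] top [ 0.493 -0.329  0.067] zmax 0.072 [ 47.  97. 130.]
nozzle0 0.73 [255. 172. 297. 217.] all [ 0.538 -0.275  0.047] top [ 0.537 -0.275  0.067] zmax 0.072 [ 47.  98. 129.]
nozzle0 0.57 [ 48. 289.  98. 340.] all [ 0.306 -0.202  0.026] top [ 0.304 -0.202  0.044] zmax 0.05 [70. 23. 55.]
handle 1650 [[0.475, 0.061, 0.061], [0.481, 0.114, 0.066], [0.502, 0.147, 0.068]]
panel [[0.514, -0.01, 0.083], [0.522, 0.133, 0.087], [0.529, 0.195, 0.089]]
board [[0.654, -0.015, 0.098], [0.716, 0.125, 0.1]]
t 18.27 tcp [ 0.536 -0.273  0.158] xyaw 40.9 z [-0.001  0.001 -1.   ] w 0.55 F [-0.1  0.  -0.2] q [-0.51  0.15  1.8  -0.    1.19  0.34]
```

View pics/d4.png

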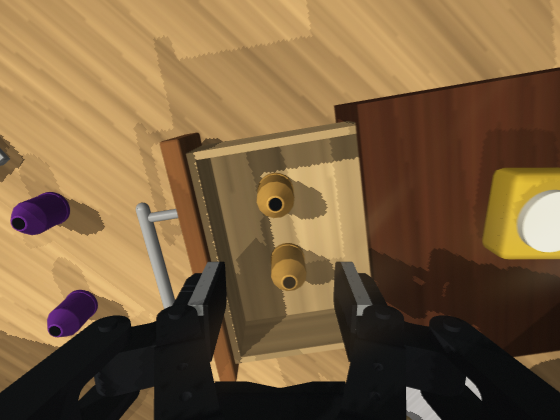

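Both brass nozzles stand in the drawer, at (275,195) and (289,265). Next, push the drawer shut by its handle.

```bash
python3 t.py .400,-.208,.158 .400,-.208,.003
```

```text
.400,-.208,.158 [ -59.8 -138.5    0.6]
.400,-.208,.003 [ -59.7 -138.3  155.6]
t 18.27 tcp [ 0.536 -0.273  0.158] xyaw 40.9 z [-0.001  0.001 -1.   ] w 0.55 F [-0.1  0.  -0.2] q [-0.51  0.15  1.8  -0.    1.19  0.34]
```

```bash
python3 -m inch '[{"dx":-0.025,"dy":-0.05,"dz":0,"ax":0,"ay":0,"az":0,"fingers":-1},{"dx":-0.045,"dy":-0.1,"dz":0,"ax":0,"ay":0,"az":0,"fingers":-1},{"dx":-0.06,"dy":-0.138,"dz":0,"ax":0,"ay":0,"az":0,"fingers":-1},{"dx":-0.06,"dy":-0.138,"dz":0,"ax":0,"ay":0,"az":0,"fingers":-1},{"dx":-0.06,"dy":-0.138,"dz":0.05,"ax":0,"ay":0,"az":0,"fingers":-1},{"dx":-0.06,"dy":-0.138,"dz":0.1,"ax":0,"ay":0,"az":0,"fingers":-1},{"dx":-0.06,"dy":-0.138,"dz":0.155,"ax":0,"ay":0,"az":0,"fingers":-1},{"dx":-0.06,"dy":-0.138,"dz":0.155,"ax":0,"ay":0,"az":0,"fingers":-1},{"dx":-0.06,"dy":-0.138,"dz":0.155,"ax":0,"ay":0,"az":0,"fingers":-1}]'
python3 t.py
```

```text
time: 19.4
tool_pos: [0.4009, -0.2089, 0.0044]
tcp_rot: [-2.943, -1.098, 0.001]
wrist_force: [0.4, -0.3, 0.7]
width: 0.004
t 19.4 tcp [ 0.401 -0.209  0.004] xyaw 40.9 z [-0.001  0.    -1.   ] w 0.0 F [ 0.4 -0.3  0.7] q [-0.54  0.05  2.24 -0.    0.86  0.32]
```

```bash
python3 -m inch '[{"dx":0.004,"dy":0.025,"dz":0,"ax":0,"ay":0,"az":0,"fingers":-1},{"dx":0.008,"dy":0.05,"dz":0,"ax":0,"ay":0,"az":0,"fingers":-1},{"dx":0.012,"dy":0.075,"dz":0,"ax":0,"ay":0,"az":0,"fingers":-1},{"dx":0.016,"dy":0.1,"dz":0,"ax":0,"ay":0,"az":0,"fingers":-1},{"dx":0.018,"dy":0.115,"dz":0,"ax":0,"ay":0,"az":0,"fingers":-1},{"dx":0.02,"dy":0.125,"dz":0,"ax":0,"ay":0,"az":0,"fingers":-1},{"dx":0.021,"dy":0.132,"dz":0,"ax":0,"ay":0,"az":0,"fingers":-1},{"dx":0.021,"dy":0.132,"dz":0,"ax":0,"ay":0,"az":0,"fingers":-1}]'
python3 t.py
```

```text
time: 20.4
tool_pos: [0.5037, -0.2952, 0.0046]
tcp_rot: [2.943, 1.098, -0.0]
wrist_force: [0.9, 0.4, -1.6]
width: 0.002
t 20.4 tcp [ 0.504 -0.295  0.005] xyaw 40.9 z [-0. -0. -1.] w 0.0 F [ 0.9  0.4 -1.6] q [-0.57  0.28  1.96 -0.    0.9   0.28]
```

```bash
python3 -m inch '[{"dx":0.001,"dy":0.005,"dz":0,"ax":0,"ay":0,"az":0,"fingers":-1},{"dx":0.002,"dy":0.01,"dz":0,"ax":0,"ay":0,"az":0,"fingers":-1},{"dx":0.002,"dy":0.012,"dz":0,"ax":0,"ay":0,"az":0,"fingers":-1},{"dx":0.002,"dy":0.012,"dz":0,"ax":0,"ay":0,"az":0,"fingers":-1}]'; python3 t.py
```

```text
time: 20.9
tool_pos: [0.5107, -0.3011, 0.0039]
tcp_rot: [-2.939, -1.097, 0.006]
wrist_force: [-5.5, 4.6, 5.0]
width: -0.004
t 20.9 tcp [ 0.511 -0.301  0.004] xyaw 40.9 z [-0.005  0.004 -1.   ] w -0.0 F [-5.5  4.6  5. ] q [-0.57  0.3   1.94  0.    0.91  0.28]
```

```bash
python3 -m inch '[{"dx":-0.006,"dy":-0.03,"dz":0,"ax":0,"ay":0,"az":0,"fingers":-1},{"dx":-0.006,"dy":-0.05,"dz":0,"ax":0,"ay":0,"az":0,"fingers":-1},{"dx":-0.008,"dy":-0.06,"dz":-0.06,"ax":0,"ay":0,"az":0,"fingers":-1},{"dx":-0.008,"dy":-0.06,"dz":-0.12,"ax":0,"ay":0,"az":0,"fingers":-1},{"dx":-0.008,"dy":-0.06,"dz":-0.16,"ax":0,"ay":0,"az":0,"fingers":-1},{"dx":-0.008,"dy":-0.06,"dz":-0.16,"ax":0,"ay":0,"az":0,"fingers":-1},{"dx":-0.008,"dy":-0.06,"dz":-0.16,"ax":0,"ay":0,"az":0,"fingers":-1}]'
python3 - <<'E'
from h import *
im,W=snap("wrist"); P=W.reshape(-1,3);P=P[~np.isnan(P[:,0])]; a=np.radians(-40);ex=np.array([np.cos(a),np.sin(a)]);ey=np.array([-ex[1],ex[0]])
c=np.c_[P[:,:2]@ex,P[:,:2]@ey,P[:,2]]; c=c[(c[:,1]>0)&(c[:,1]<.2)]
h=c[(abs(c[:,2]-.064)<.006)&(c[:,0]>.54)&(c[:,0]<.625)]; print("handle",len(h),np.round(np.percentile(h,[2,50,98],axis=0),3).tolist())
p=c[(abs(c[:,2]-.087)<.002)]; print("panel",len(p),np.round(np.percentile(p,[1,50,99],axis=0),3).tolist())
p=c[(abs(c[:,2]-.1)<.003)]; print("board",np.round(np.percentile(p,[.5,50],axis=0),3).tolist())
E
python3 t.py .554,.037,.13 .442,.057,.13 .681,.038,.13
```

```text
time: 21.78
tool_pos: [0.466, -0.2614, 0.1638]
tcp_rot: [-2.938, -1.096, 0.006]
wrist_force: [0.4, -1.2, -0.1]
width: -0.0
handle 2379 [[0.599, 0.035, 0.062], [0.604, 0.097, 0.066], [0.623, 0.147, 0.068]]
panel 5695 [[0.639, 0.003, 0.085], [0.646, 0.114, 0.087], [0.655, 0.195, 0.089]]
board [[0.654, 0.001, 0.098], [0.686, 0.113, 0.1]]
.554,.037,.13 [ 262.3 -166.8   33.5]
.442,.057,.13 [ 190.8 -255.3   34.4]
.681,.038,.13 [358.9 -84.4  32.6]
t 21.82 tcp [ 0.465 -0.261  0.163] xyaw 40.9 z [-0.007  0.005 -1.   ] w 0.0 F [-0.8  0.4 -0.1] q [-0.56  0.02  1.93  0.    1.19  0.3 ]
```

Drawer is shut: the panel went from 0.514 to 0.639, exactly 125 mm. On to the cutters.

```bash
python3 -m inch '[{"dx":0.05,"dy":-0.03,"dz":0,"ax":0,"ay":0,"az":0,"fingers":0.4},{"dx":0.1,"dy":-0.06,"dz":0,"ax":0,"ay":0,"az":0,"fingers":0.4},{"dx":0.15,"dy":-0.09,"dz":0,"ax":0,"ay":0,"az":0,"fingers":0.4},{"dx":0.2,"dy":-0.125,"dz":0,"ax":0,"ay":0,"az":0,"fingers":0.4},{"dx":0.25,"dy":-0.155,"dz":0.02,"ax":0,"ay":0,"az":0,"fingers":0.4},{"dx":0.262,"dy":-0.167,"dz":0.06,"ax":0,"ay":0,"az":0,"fingers":0.4},{"dx":0.262,"dy":-0.167,"dz":0.06,"ax":0,"ay":0,"az":0,"fingers":0.4},{"dx":0.262,"dy":-0.167,"dz":0.06,"ax":0,"ay":0,"az":0,"fingers":0.4}]' 60
python3 look.py wrist cutter0 c1; python3 t.py .554,.037,-.014
```

```text
time: 22.82
tool_pos: [0.5529, 0.0364, 0.1029]
tcp_rot: [-2.937, -1.096, 0.011]
wrist_force: [0.8, -0.4, 1.1]
width: 0.697
cutter0 0.87 [357.  17. 449. 112.] all [0.68  0.037 0.031] top [0.68  0.037 0.057] zmax 0.062 [65. 71. 90.]
cutter0 0.87 [139. 244. 216. 312.] all [0.444 0.061 0.029] top [0.484 0.068 0.106] zmax 0.056 [43. 48. 53.]
cutter0 0.61 [244. 158. 322. 242.] all [0.554 0.036 0.033] top [0.554 0.036 0.057] zmax 0.062 [66. 73. 88.]
.554,.037,-.014 [  0.5  -0.2 118.7]
t 22.93 tcp [0.554 0.036 0.105] xyaw 40.9 z [-0.005  0.005 -1.   ] w 0.7 F [-0.3  0.5 -0.4] q [0.02 0.11 1.95 0.01 1.08 0.87]
```

```bash
python3 -m inch '[{"dx":0,"dy":0,"dz":0.05,"ax":0,"ay":0,"az":0,"fingers":0.4},{"dx":0,"dy":0,"dz":0.09,"ax":0,"ay":0,"az":0,"fingers":0.4},{"dx":0,"dy":0,"dz":0.118,"ax":0,"ay":0,"az":0,"fingers":0.4},{"dx":0,"dy":0,"dz":0.118,"ax":0,"ay":0,"az":0,"fingers":0.4},{"dx":0,"dy":0,"dz":0.118,"ax":0,"ay":0,"az":0,"fingers":-1},{"dx":0,"dy":0,"dz":0.118,"ax":0,"ay":0,"az":0,"fingers":-1},{"dx":0,"dy":0,"dz":0.118,"ax":0,"ay":0,"az":0,"fingers":-1},{"dx":0,"dy":0,"dz":0.118,"ax":0,"ay":0,"az":0,"fingers":-1},{"dx":0,"dy":0,"dz":0.118,"ax":0,"ay":0,"az":0,"fingers":-1}]' 60
python3 t.py .493,.280,.16
```

```text
time: 24.05
tool_pos: [0.5559, 0.0364, -0.011]
tcp_rot: [-2.94, -1.095, -0.0]
wrist_force: [-2.2, -0.6, 6.3]
width: 0.238
.493,.280,.16 [ 112.2 -226.1 -169.8]
t 24.05 tcp [ 0.556  0.036 -0.011] xyaw 40.9 z [-0.001  0.004 -1.   ] w 0.24 F [-2.2 -0.6  6.3] q [0.02 0.26 2.03 0.01 0.86 0.87]
```

```bash
python3 -m inch '[{"dx":0,"dy":0,"dz":-0.05,"ax":0,"ay":0,"az":0,"fingers":-1},{"dx":0,"dy":0,"dz":-0.11,"ax":0,"ay":0,"az":0,"fingers":-1},{"dx":0.03,"dy":-0.02,"dz":-0.16,"ax":0,"ay":0,"az":0,"fingers":-1},{"dx":0.07,"dy":-0.06,"dz":-0.16,"ax":0,"ay":0,"az":0,"fingers":-1},{"dx":0.112,"dy":-0.1,"dz":-0.16,"ax":0,"ay":0,"az":0,"fingers":-1},{"dx":0.112,"dy":-0.15,"dz":-0.16,"ax":0,"ay":0,"az":0,"fingers":-1},{"dx":0.112,"dy":-0.2,"dz":-0.16,"ax":0,"ay":0,"az":0,"fingers":-1},{"dx":0.112,"dy":-0.25,"dz":-0.16,"ax":0,"ay":0,"az":0,"fingers":-1},{"dx":0.112,"dy":-0.3,"dz":-0.16,"ax":0,"ay":0,"az":0,"fingers":-1},{"dx":0.112,"dy":-0.3,"dz":-0.16,"ax":0,"ay":0,"az":0,"fingers":-1},{"dx":0.112,"dy":-0.3,"dz":-0.16,"ax":0,"ay":0,"az":0,"fingers":-1}]'
python3 look.py wrist cutter_box b1
python3 - <<'E'
from h import *
im,W=snap("wrist"); P=W.reshape(-1,3);P=P[~np.isnan(P[:,0])]; a=np.radians(40.7);ex=np.array([np.cos(a),np.sin(a)]);ey=np.array([-ex[1],ex[0]])
c=np.c_[P[:,:2]@ex,P[:,:2]@ey,P[:,2]]
p=c[abs(c[:,2]-.08)<.003]; print("rim",len(p),np.round(np.percentile(p,[1,5,50,95,99],axis=0),3).tolist())
p=c[abs(c[:,2]-.005)<.004];p=p[(p[:,0]>.46)&(p[:,0]<.66)&(p[:,1]>-.24)&(p[:,1]<.02)]; print("floor",len(p),np.round(np.percentile(p,[1,50,99],axis=0),3).tolist())
E
python3 t.py .444,.337,-.004
```

```text
time: 25.42
tool_pos: [0.4445, 0.3358, 0.1508]
tcp_rot: [-2.94, -1.097, -0.002]
wrist_force: [0.8, -0.9, -0.7]
width: 0.236
cutter_box 0.88 [172.   0. 557. 419.] all [0.522 0.288 0.072] top [0.559 0.376 0.136] zmax 0.136 [85. 96. 97.]
rim 5117 [[0.461, -0.234, 0.077], [0.467, -0.232, 0.077], [0.591, -0.126, 0.079], [0.657, 0.014, 0.081], [0.658, 0.015, 0.083]]
floor 47096 [[0.472, -0.231, 0.002], [0.58, -0.122, 0.004], [0.652, 0.01, 0.007]]
.444,.337,-.004 [ 1.000e-01 -1.800e+00  1.545e+02]
t 25.57 tcp [0.445 0.335 0.151] xyaw 40.8 z [-0.001  0.004 -1.   ] w 0.24 F [ 0.6 -0.9 -1. ] q [0.6  0.07 1.91 0.   1.16 1.45]
```

View pics/b1.png

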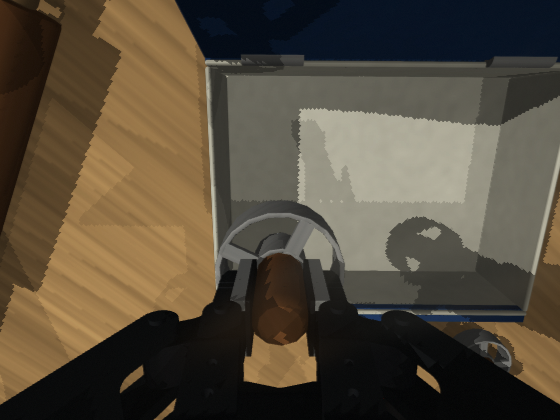

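```bash
python3 -m inch '[{"dx":0.003,"dy":0,"dz":0.05,"ax":0,"ay":0,"az":0,"fingers":-1},{"dx":0.003,"dy":0,"dz":0.1,"ax":0,"ay":0,"az":0,"fingers":-1},{"dx":0.003,"dy":0,"dz":0.14,"ax":0,"ay":0,"az":0,"fingers":-1},{"dx":0.003,"dy":0,"dz":0.154,"ax":0,"ay":0,"az":0,"fingers":-1},{"dx":0.003,"dy":0,"dz":0.156,"ax":0,"ay":0,"az":0,"fingers":-1},{"dx":0.003,"dy":0,"dz":0.156,"ax":0,"ay":0,"az":0,"fingers":-0.1},{"dx":0.003,"dy":0,"dz":0.156,"ax":0,"ay":0,"az":0,"fingers":-0.1},{"dx":0.003,"dy":0,"dz":0.156,"ax":0,"ay":0,"az":0,"fingers":-0.1},{"dx":0.003,"dy":0,"dz":0.1,"ax":0,"ay":0,"az":0,"fingers":-0.1},{"dx":0.003,"dy":0,"dz":0.04,"ax":0,"ay":0,"az":0,"fingers":-0.1},{"dx":0.003,"dy":0,"dz":-0.01,"ax":0,"ay":0,"az":0,"fingers":-0.1},{"dx":0.003,"dy":0,"dz":-0.01,"ax":0,"ay":0,"az":0,"fingers":-0.1}]'
python3 look.py wrist cutter0 b2; python3 look.py top cutter0 t2; python3 t.py .442,.057,.1 .681,.038,.1
```

```text
time: 27.08
tool_pos: [0.4512, 0.3396, 0.1674]
tcp_rot: [-2.938, -1.093, -0.02]
wrist_force: [0.4, 0.3, 0.0]
width: 0.449
cutter0 0.69 [450. 330. 499. 384.] all [0.442 0.06  0.011] top [0.442 0.061 0.017] zmax 0.022 [43.5 46.  47. ]
cutter0 0.56 [246. 159. 314. 227.] all [0.447 0.336 0.037] top [0.447 0.337 0.061] zmax 0.066 [42. 58. 65.]
cutter0 0.84 [148. 257. 170. 278.] all [0.448 0.335 0.035] top [0.446 0.335 0.063] zmax 0.067 [65. 77. 87.]
cutter0 0.7 [257. 262. 271. 276.] all [0.441 0.055 0.033] top [0.441 0.056 0.06 ] zmax 0.064 [ 73.5  86.  114. ]
cutter0 0.63 [258. 129. 273. 154.] all [0.778 0.065 0.032] top [0.778 0.067 0.058] zmax 0.062 [59. 45. 79.]
cutter0 0.5 [263. 166. 279. 188.] all [0.679 0.039 0.031] top [0.679 0.037 0.059] zmax 0.062 [ 70.   85.  108.5]
.442,.057,.1 [-185.8  208.7   58.3]
.681,.038,.1 [-17.2 379.3  57.5]
t 27.27 tcp [0.446 0.336 0.159] xyaw 40.8 z [-0.003  0.003 -1.   ] w 0.45 F [-0.3  0.2 -0. ] q [0.6  0.07 1.89 0.   1.18 1.46]
```

```bash
python3 -m inch '[{"dx":0,"dy":0.05,"dz":0,"ax":0,"ay":0,"az":0,"fingers":0.2},{"dx":0,"dy":0.1,"dz":0,"ax":0,"ay":0,"az":0,"fingers":0.2},{"dx":0,"dy":0.15,"dz":0,"ax":0,"ay":0,"az":0,"fingers":0.2},{"dx":0,"dy":0.209,"dz":0,"ax":0,"ay":0,"az":0,"fingers":0.2},{"dx":-0.05,"dy":0.209,"dz":0,"ax":0,"ay":0,"az":0,"fingers":0.2},{"dx":-0.1,"dy":0.209,"dz":0,"ax":0,"ay":0,"az":0,"fingers":0.2},{"dx":-0.15,"dy":0.209,"dz":0,"ax":0,"ay":0,"az":0,"fingers":0.2},{"dx":-0.186,"dy":0.209,"dz":0.02,"ax":0,"ay":0,"az":0,"fingers":0.2},{"dx":-0.186,"dy":0.209,"dz":0.058,"ax":0,"ay":0,"az":0,"fingers":0.2},{"dx":-0.186,"dy":0.209,"dz":0.058,"ax":0,"ay":0,"az":0,"fingers":0.2},{"dx":-0.186,"dy":0.209,"dz":0.058,"ax":0,"ay":0,"az":0,"fingers":0.2}]'
python3 look.py wrist cutter0 b3;  python3 t.py .442,.057,-.014
```

```text
time: 28.65
tool_pos: [0.442, 0.0568, 0.1002]
tcp_rot: [-2.941, -1.094, 0.005]
wrist_force: [0.4, 0.4, 0.5]
width: 0.599
cutter0 0.65 [238. 164. 320. 242.] all [0.442 0.056 0.031] top [0.442 0.057 0.057] zmax 0.062 [43. 61. 72.]
cutter0 0.58 [507.   0. 552.   7.] all [0.658 0.02  0.008] top [0.658 0.02  0.01 ] zmax 0.015 [44. 46. 46.]
.442,.057,-.014 [ -1.1  -0.5 115.5]
t 28.75 tcp [0.443 0.057 0.101] xyaw 40.8 z [-0.001  0.003 -1.   ] w 0.6 F [ 0.9 -0.2  0.5] q [ 0.07 -0.1   2.17  0.    1.07  0.93]
```

```bash
python3 -m inch '[{"dx":-0.001,"dy":0,"dz":0.05,"ax":0,"ay":0,"az":0,"fingers":0.2},{"dx":-0.001,"dy":0,"dz":0.09,"ax":0,"ay":0,"az":0,"fingers":0.2},{"dx":-0.001,"dy":0,"dz":0.115,"ax":0,"ay":0,"az":0,"fingers":0.2},{"dx":-0.001,"dy":0,"dz":0.115,"ax":0,"ay":0,"az":0,"fingers":0.2},{"dx":-0.001,"dy":0,"dz":0.115,"ax":0,"ay":0,"az":0,"fingers":-1},{"dx":-0.001,"dy":0,"dz":0.115,"ax":0,"ay":0,"az":0,"fingers":-1},{"dx":-0.001,"dy":0,"dz":0.115,"ax":0,"ay":0,"az":0,"fingers":-1},{"dx":-0.001,"dy":0,"dz":0.115,"ax":0,"ay":0,"az":0,"fingers":-1}]' 60
python3 t.py .496,.283,.16
```

```text
time: 29.75
tool_pos: [0.4448, 0.0569, -0.0115]
tcp_rot: [-2.942, -1.095, -0.006]
wrist_force: [-0.5, 1.2, 6.0]
width: 0.24
.496,.283,.16 [ 187.3 -137.7 -170.6]
t 29.75 tcp [ 0.445  0.057 -0.011] xyaw 40.8 z [ 0.003  0.003 -1.   ] w 0.24 F [-0.5  1.2  6. ] q [0.07 0.07 2.26 0.   0.82 0.92]
```

```bash
python3 -m inch '[{"dx":0,"dy":0,"dz":-0.05,"ax":0,"ay":0,"az":0,"fingers":-1},{"dx":0,"dy":0,"dz":-0.11,"ax":0,"ay":0,"az":0,"fingers":-1},{"dx":0.03,"dy":0,"dz":-0.16,"ax":0,"ay":0,"az":0,"fingers":-1},{"dx":0.08,"dy":0,"dz":-0.16,"ax":0,"ay":0,"az":0,"fingers":-1},{"dx":0.13,"dy":0,"dz":-0.16,"ax":0,"ay":0,"az":0,"fingers":-1},{"dx":0.187,"dy":0,"dz":-0.16,"ax":0,"ay":0,"az":0,"fingers":-1},{"dx":0.187,"dy":-0.05,"dz":-0.16,"ax":0,"ay":0,"az":0,"fingers":-1},{"dx":0.187,"dy":-0.1,"dz":-0.16,"ax":0,"ay":0,"az":0,"fingers":-1},{"dx":0.187,"dy":-0.138,"dz":-0.16,"ax":0,"ay":0,"az":0,"fingers":-1},{"dx":0.187,"dy":-0.138,"dz":-0.16,"ax":0,"ay":0,"az":0,"fingers":-1},{"dx":0.187,"dy":-0.138,"dz":-0.16,"ax":0,"ay":0,"az":0,"fingers":-1}]'
python3 t.py .496,.283,-.004
```

```text
time: 31.12
tool_pos: [0.4957, 0.2829, 0.1497]
tcp_rot: [-2.943, -1.096, -0.007]
wrist_force: [-0.1, 0.6, -1.9]
width: 0.236
.496,.283,-.004 [-4.000e-01  1.000e-01  1.537e+02]
t 31.12 tcp [0.496 0.283 0.15 ] xyaw 40.9 z [ 0.004  0.003 -1.   ] w 0.24 F [-0.1  0.6 -1.9] q [0.47 0.1  1.88 0.   1.16 1.33]
```

```bash
python3 -m inch '[{"dx":0,"dy":0,"dz":0.05,"ax":0,"ay":0,"az":0,"fingers":-1},{"dx":0,"dy":0,"dz":0.1,"ax":0,"ay":0,"az":0,"fingers":-1},{"dx":0,"dy":0,"dz":0.14,"ax":0,"ay":0,"az":0,"fingers":-1},{"dx":0,"dy":0,"dz":0.154,"ax":0,"ay":0,"az":0,"fingers":-1},{"dx":0,"dy":0,"dz":0.155,"ax":0,"ay":0,"az":0,"fingers":-1},{"dx":0,"dy":0,"dz":0.155,"ax":0,"ay":0,"az":0,"fingers":-0.1},{"dx":0,"dy":0,"dz":0.155,"ax":0,"ay":0,"az":0,"fingers":-0.1},{"dx":0,"dy":0,"dz":0.155,"ax":0,"ay":0,"az":0,"fingers":-0.1},{"dx":0,"dy":0,"dz":0.1,"ax":0,"ay":0,"az":0,"fingers":-0.1},{"dx":0,"dy":0,"dz":0.04,"ax":0,"ay":0,"az":0,"fingers":-0.1},{"dx":0,"dy":0,"dz":-0.01,"ax":0,"ay":0,"az":0,"fingers":-0.1},{"dx":0,"dy":0,"dz":-0.01,"ax":0,"ay":0,"az":0,"fingers":-0.1}]'
python3 look.py wrist cutter0 b4; python3 look.py top cutter0 t4; python3 t.py .681,.038,.1
```

```text
time: 32.62
tool_pos: [0.4997, 0.285, 0.1665]
tcp_rot: [-2.941, -1.096, -0.026]
wrist_force: [0.2, 0.1, -0.2]
width: 0.449
cutter0 0.84 [249. 164. 312. 224.] all [0.496 0.279 0.036] top [0.496 0.282 0.062] zmax 0.066 [58. 71. 89.]
cutter0 0.81 [168. 161. 236. 226.] all [0.448 0.336 0.036] top [0.448 0.336 0.061] zmax 0.066 [44. 59. 67.]
cutter0 0.47 [550. 193. 560. 231.] all [0.662 0.054 0.005] top [0.662 0.054 0.005] zmax 0.009 [75.5 84.  89. ]
cutter0 0.79 [256. 129. 274. 154.] all [0.778 0.066 0.031] top [0.778 0.067 0.058] zmax 0.061 [62. 47. 84.]
cutter0 0.63 [161. 260. 170. 272.] all [0.448 0.315 0.015] top [0.445 0.278 0.19 ] zmax 0.029 [80.  85.5 89. ]
cutter0 0.54 [264. 169. 288. 190.] all [0.679 0.036 0.031] top [0.679 0.037 0.057] zmax 0.062 [ 77.  87. 107.]
cutter0 0.51 [167. 240. 189. 258.] all [0.493 0.282 0.035] top [0.494 0.281 0.062] zmax 0.066 [ 77.  85. 102.]
cutter0 0.41 [441. 160. 470. 193.] all [ 0.652 -0.401  0.125] top [ 0.653 -0.403  0.133] zmax 0.138 [ 57. 145. 169.]
.681,.038,.1 [-18.9 306.8  57.8]
t 32.83 tcp [0.494 0.282 0.158] xyaw 40.9 z [ 0.001  0.002 -1.   ] w 0.45 F [-0.2  0.2  0.3] q [0.47 0.09 1.87 0.   1.18 1.33]
```

```bash
python3 -m inch '[{"dx":0,"dy":0.05,"dz":0,"ax":0,"ay":0,"az":0,"fingers":0.2},{"dx":-0.005,"dy":0.1,"dz":0,"ax":0,"ay":0,"az":0,"fingers":0.2},{"dx":-0.01,"dy":0.16,"dz":0,"ax":0,"ay":0,"az":0,"fingers":0.2},{"dx":-0.015,"dy":0.22,"dz":0,"ax":0,"ay":0,"az":0,"fingers":0.2},{"dx":-0.019,"dy":0.27,"dz":0,"ax":0,"ay":0,"az":0,"fingers":0.2},{"dx":-0.019,"dy":0.307,"dz":0.02,"ax":0,"ay":0,"az":0,"fingers":0.2},{"dx":-0.019,"dy":0.307,"dz":0.058,"ax":0,"ay":0,"az":0,"fingers":0.2},{"dx":-0.019,"dy":0.307,"dz":0.058,"ax":0,"ay":0,"az":0,"fingers":0.2},{"dx":-0.019,"dy":0.307,"dz":0.058,"ax":0,"ay":0,"az":0,"fingers":0.2}]'
python3 look.py wrist cutter0 b5;  python3 t.py .681,.038,-.014
```

```text
time: 33.95
tool_pos: [0.6803, 0.0381, 0.0992]
tcp_rot: [-2.942, -1.097, 0.0]
wrist_force: [0.8, -0.1, 1.8]
width: 0.599
cutter0 0.93 [244. 162. 324. 242.] all [0.682 0.037 0.031] top [0.682 0.037 0.057] zmax 0.062 [61. 69. 84.]
cutter0 0.75 [299.  25. 388. 115.] all [0.78  0.067 0.033] top [0.779 0.067 0.058] zmax 0.062 [41. 32. 68.]
.681,.038,-.014 [ -1.3  -0.3 115.4]
t 34.05 tcp [0.682 0.038 0.101] xyaw 40.9 z [ 0.003  0.002 -1.   ] w 0.6 F [-0.6  0.5  0.1] q [0.02 0.34 1.68 0.   1.12 0.87]
```

```bash
python3 -m inch '[{"dx":-0.001,"dy":0,"dz":0.05,"ax":0,"ay":0,"az":0,"fingers":0.2},{"dx":-0.001,"dy":0,"dz":0.09,"ax":0,"ay":0,"az":0,"fingers":0.2},{"dx":-0.001,"dy":0,"dz":0.115,"ax":0,"ay":0,"az":0,"fingers":0.2},{"dx":-0.001,"dy":0,"dz":0.115,"ax":0,"ay":0,"az":0,"fingers":0.2},{"dx":-0.001,"dy":0,"dz":0.115,"ax":0,"ay":0,"az":0,"fingers":-1},{"dx":-0.001,"dy":0,"dz":0.115,"ax":0,"ay":0,"az":0,"fingers":-1},{"dx":-0.001,"dy":0,"dz":0.115,"ax":0,"ay":0,"az":0,"fingers":-1},{"dx":-0.001,"dy":0,"dz":0.115,"ax":0,"ay":0,"az":0,"fingers":-1}]' 60
python3 t.py .545,.226,.16
```

```text
time: 35.05
tool_pos: [0.684, 0.0382, -0.0106]
tcp_rot: [2.943, 1.098, 0.013]
wrist_force: [0.7, 0.4, 6.1]
width: 0.237
.545,.226,.16 [  19.3 -232.3 -171.3]
t 35.05 tcp [ 0.684  0.038 -0.011] xyaw 40.9 z [ 0.008  0.002 -1.   ] w 0.24 F [0.7 0.4 6.1] q [0.02 0.46 1.75 0.   0.93 0.87]
```

```bash
python3 -m inch '[{"dx":0,"dy":0,"dz":-0.05,"ax":0,"ay":0,"az":0,"fingers":-1},{"dx":0,"dy":0,"dz":-0.11,"ax":0,"ay":0,"az":0,"fingers":-1},{"dx":0.005,"dy":-0.03,"dz":-0.16,"ax":0,"ay":0,"az":0,"fingers":-1},{"dx":0.01,"dy":-0.08,"dz":-0.16,"ax":0,"ay":0,"az":0,"fingers":-1},{"dx":0.015,"dy":-0.13,"dz":-0.16,"ax":0,"ay":0,"az":0,"fingers":-1},{"dx":0.019,"dy":-0.18,"dz":-0.16,"ax":0,"ay":0,"az":0,"fingers":-1},{"dx":0.019,"dy":-0.232,"dz":-0.16,"ax":0,"ay":0,"az":0,"fingers":-1},{"dx":0.019,"dy":-0.232,"dz":-0.16,"ax":0,"ay":0,"az":0,"fingers":-1},{"dx":0.019,"dy":-0.232,"dz":-0.16,"ax":0,"ay":0,"az":0,"fingers":-1}]'
python3 t.py .545,.226,-.004
```

```text
time: 36.17
tool_pos: [0.5453, 0.2255, 0.1491]
tcp_rot: [2.941, 1.099, 0.015]
wrist_force: [0.1, -0.3, -1.3]
width: 0.239
.545,.226,-.004 [ -1.2  -1.3 153.1]
t 36.17 tcp [0.545 0.226 0.149] xyaw 41.0 z [ 0.009  0.002 -1.   ] w 0.24 F [ 0.1 -0.3 -1.3] q [ 0.35  0.13  1.85 -0.    1.16  1.21]
```

```bash
python3 -m inch '[{"dx":-0.001,"dy":-0.001,"dz":0.05,"ax":0,"ay":0,"az":0,"fingers":-1},{"dx":-0.001,"dy":-0.001,"dz":0.1,"ax":0,"ay":0,"az":0,"fingers":-1},{"dx":-0.001,"dy":-0.001,"dz":0.14,"ax":0,"ay":0,"az":0,"fingers":-1},{"dx":-0.001,"dy":-0.001,"dz":0.154,"ax":0,"ay":0,"az":0,"fingers":-1},{"dx":-0.001,"dy":-0.001,"dz":0.155,"ax":0,"ay":0,"az":0,"fingers":-1},{"dx":-0.001,"dy":-0.001,"dz":0.155,"ax":0,"ay":0,"az":0,"fingers":-0.1},{"dx":-0.001,"dy":-0.001,"dz":0.155,"ax":0,"ay":0,"az":0,"fingers":-0.1},{"dx":-0.001,"dy":-0.001,"dz":0.155,"ax":0,"ay":0,"az":0,"fingers":-0.1},{"dx":0,"dy":0,"dz":0.1,"ax":0,"ay":0,"az":0,"fingers":-0.1},{"dx":0,"dy":0,"dz":0.04,"ax":0,"ay":0,"az":0,"fingers":-0.1},{"dx":0,"dy":0,"dz":-0.01,"ax":0,"ay":0,"az":0,"fingers":-0.1},{"dx":0,"dy":0,"dz":-0.01,"ax":0,"ay":0,"az":0,"fingers":-0.1}]'
python3 look.py wrist cutter0 b6; python3 look.py top cutter0 t6; python3 look.py scene lid s6; python3 t.py
python3 - <<'E'
from h import *
im,W=snap("scene"); im2,W2=snap("top"); im3,W3=snap("wrist"); a=np.radians(40.7);ex=np.array([np.cos(a),np.sin(a)]);ey=np.array([-ex[1],ex[0]])
for n,w in (("s",W),("t",W2),("w",W3)):
    P=w.reshape(-1,3); P=P[~np.isnan(P[:,0])]; c=np.c_[P[:,:2]@ex-.560,P[:,:2]@ey+.109,P[:,2]]
    k=c[(abs(c[:,1])<.12)&(c[:,0]>.08)&(c[:,0]<.2)]
    for z in (.1,.15,.2,.23,.25,.26,.27): 
        q=k[abs(k[:,2]-z)<.005]
        if len(q)>5: print(n,z,len(q),np.round(np.percentile(q[:,0],[2,50,98]),3))
    print(n,"zmax",np.percentile(k[:,2],99.5))
    k=c[(abs(c[:,1])<.02)&(c[:,0]<-.06)&(c[:,0]>-.16)&(c[:,2]>.1)&(c[:,2]<.2)]
    for z in (.11,.13,.15,.17,.19):
        q=k[abs(k[:,2]-z)<.006]
        if len(q)>3: print(n,"clamp",z,np.round(np.percentile(q[:,0],[2,50,98]),3),np.round(np.percentile(q[:,1],[2,50,98]),3))
E
```

```text
time: 37.67
tool_pos: [0.5493, 0.2271, 0.1659]
tcp_rot: [2.941, 1.099, 0.033]
wrist_force: [0.0, -0.1, -0.5]
width: 0.448
cutter0 0.75 [ 81. 161. 160. 226.] all [0.449 0.336 0.036] top [0.449 0.335 0.061] zmax 0.066 [41. 49. 53.]
cutter0 0.71 [246. 161. 312. 227.] all [0.545 0.224 0.035] top [0.545 0.224 0.061] zmax 0.066 [72. 76. 93.]
cutter0 0.65 [164. 164. 230. 226.] all [0.497 0.281 0.036] top [0.497 0.281 0.061] zmax 0.066 [53. 69. 79.]
cutter0 0.59 [532.  82. 560. 145.] all [0.767 0.078 0.011] top [0.764 0.08  0.016] zmax 0.022 [32. 11. 25.]
cutter0 0.85 [254. 130. 274. 156.] all [0.778 0.066 0.03 ] top [0.778 0.067 0.058] zmax 0.061 [64. 49. 86.]
cutter0 0.84 [147. 255. 168. 273.] all [0.453 0.336 0.036] top [0.446 0.335 0.063] zmax 0.067 [66. 78. 90.]
cutter0 0.6 [166. 240. 180. 260.] all [0.49  0.29  0.035] top [0.476 0.22  0.328] zmax 0.067 [ 75.  87. 108.]
cutter0 0.51 [193. 220. 214. 240.] all [0.544 0.219 0.034] top [0.543 0.223 0.064] zmax 0.067 [ 85.   89.5 106.5]
lid 0.92 [292. 243. 431. 312.] all [0.596 0.37  0.179] top [0.611 0.382 0.258] zmax 0.262 [58. 47. 43.]
t 
[... 409 characters left out ...]
0.018 -0.     0.019]
s clamp 0.13 [-0.111 -0.107 -0.103] [-0.01  -0.001  0.01 ]
s clamp 0.15 [-0.113 -0.1   -0.097] [-0.01   0.001  0.011]
s clamp 0.17 [-0.122 -0.116 -0.1  ] [-0.01   0.     0.011]
s clamp 0.19 [-0.13  -0.122 -0.117] [-0.01   0.001  0.011]
t 0.1 60 [0.099 0.102 0.104]
t 0.15 39 [0.112 0.116 0.118]
t 0.2 76 [0.126 0.129 0.132]
t 0.23 94 [0.135 0.137 0.14 ]
t 0.25 106 [0.14  0.143 0.145]
t 0.26 228 [0.143 0.147 0.153]
t 0.27 15 [0.144 0.146 0.151]
t zmax 0.2655755939198376
w 0.1 2490 [0.1   0.102 0.104]
w 0.15 4473 [0.114 0.115 0.117]
w zmax 0.15619803372318306
w clamp 0.15 [-0.115 -0.1   -0.098] [-0.002  0.001  0.01 ]
w clamp 0.17 [-0.104 -0.102 -0.102] [-0.003  0.     0.002]
```

All three steel cutters stand in the box (tops at 0.066), the lid is at ~1.84 rad and the clamp is up. I'll go over the lid at box y ≈ -75 mm, clear of the clamp and handle, and get behind it with the fingers shut.

```bash
python3 -m inch '[{"dx":0,"dy":0,"dz":-0.06,"ax":0,"ay":0,"az":0,"fingers":-1},{"dx":0,"dy":0,"dz":-0.118,"ax":0,"ay":0,"az":0,"fingers":-1},{"dx":0,"dy":0,"dz":-0.118,"ax":0,"ay":0,"az":0,"fingers":-1},{"dx":0.05,"dy":0,"dz":-0.118,"ax":0,"ay":0,"az":0,"fingers":-1},{"dx":0.1,"dy":0,"dz":-0.118,"ax":0,"ay":0,"az":0,"fingers":-1},{"dx":0.15,"dy":0,"dz":-0.118,"ax":0,"ay":0,"az":0,"fingers":-1},{"dx":0.195,"dy":0,"dz":-0.118,"ax":0,"ay":0,"az":0,"fingers":-1},{"dx":0.195,"dy":0,"dz":-0.118,"ax":0,"ay":0,"az":0,"fingers":-1},{"dx":0.195,"dy":0,"dz":-0.118,"ax":0,"ay":0,"az":0,"fingers":-1}]'
cat > bx.py <<'E'
from h import *
s=bot.read_state(); p=s["tool_pos"]; a=np.radians(40.7)
print("box-local finger x,y,tip z",np.round([p[0]*np.cos(a)+p[1]*np.sin(a)-.560,-p[0]*np.sin(a)+p[1]*np.cos(a)+.109,p[2]+.042],3),"F",np.round(s["wrist_force"],1),"t",round(s["time"],1),"z",np.round(R.from_rotvec(s["tcp_rot"]).as_matrix()[:,2],3),"w",s["width"].round(2))
E
python3 bx.py
```

```text
time: 39.25
tool_pos: [0.69, 0.3525, 0.2745]
tcp_rot: [2.941, 1.099, 0.005]
wrist_force: [-0.5, 0.2, 0.5]
width: -0.005Traceback (most recent call last):
  File "bx.py", line 3, in <module>
    print("box-local finger x,y,tip z",np.round([p[0]*np.cos(a)+p[1]*np.sin(a)-.560,-p[0]*np.sin(a)+p[1]*np.cos(a)+.109,p[2]+.042],3),"F",np.round(s["wrist_force"],1),"t",round(s["time"],1),"z",np.round(R.from_rotvec(s["tcp_rot"]).as_matrix()[:,2],3),"w",s["width"].round(2))
                                                                                                                                                                                                                                                               ^^^^^^^^^^^^^^^^
AttributeError: 'float' object has no attribute 'round'
```

```bash
sed -i 's/s\["width"\].round(2)/round(s["width"],2)/' bx.py; python3 -m inch '[{"dx":0,"dy":0,"dz":0.045,"ax":0,"ay":0,"az":0,"fingers":-1},{"dx":0,"dy":0,"dz":0.087,"ax":0,"ay":0,"az":0,"fingers":-1},{"dx":0,"dy":0,"dz":0.087,"ax":0,"ay":0,"az":0,"fingers":-1},{"dx":-0.025,"dy":0,"dz":0.087,"ax":0,"ay":0,"az":0,"fingers":-1},{"dx":-0.05,"dy":0,"dz":0.087,"ax":0,"ay":0,"az":0,"fingers":-1},{"dx":-0.079,"dy":0,"dz":0.087,"ax":0,"ay":0,"az":0,"fingers":-1},{"dx":-0.1,"dy":0,"dz":0.087,"ax":0,"ay":0,"az":0,"fingers":-1},{"dx":-0.118,"dy":0,"dz":0.089,"ax":0,"ay":0,"az":0,"fingers":-1},{"dx":-0.118,"dy":0,"dz":0.089,"ax":0,"ay":0,"az":0,"fingers":-1}]'; python3 bx.py
```

```text
time: 40.38
tool_pos: [0.6016, 0.2746, 0.1888]
tcp_rot: [2.941, 1.098, 0.012]
wrist_force: [-0.5, -0.1, 0.4]
width: -0.005
box-local finger x,y,tip z [ 0.075 -0.075  0.231] F [-0.5 -0.1  0.4] t 40.4 z [ 0.008  0.001 -1.   ] w -0.0
```

```bash
cat > lid.py <<'E'
from h import *
a=np.radians(40.7);ex=np.array([np.cos(a),np.sin(a)]);ey=np.array([-ex[1],ex[0]])
im,W=snap("scene"); cv2.imwrite("pics/lidnow.png",im)
B=np.c_[W.reshape(-1,3)[:,:2]@ex-.560,W.reshape(-1,3)[:,:2]@ey+.109,W.reshape(-1,3)[:,2]].reshape(W.shape)
for t in ("lid","clamp"):
  for m in bot.masks_of("scene",t)[:2]:
    p=B[m["region"]]; p=p[~np.isnan(p[:,0])]; 
    if t=="lid":
        p=p[(p[:,2]>.07)&(abs(p[:,1])<.125)]
        if len(p)>20: print("lid",round(m["p"],2),m["box"],len(p),"ang",np.round(np.percentile(np.arctan2(p[:,2]-.08,.095-p[:,0]),[5,25,50,75,95]),2),"ext",np.round(np.percentile(p,[2,98],axis=0),3).tolist())
    else: 
        if len(p): print("clamp",round(m["p"],2),m["box"],np.round(np.percentile(p,[2,50,98],axis=0),3).tolist())
E
python3 lid.py
```

```text
lid 0.96 [297.8, 211.9, 434.6, 311.6] 9011 ang [1.34 1.36 1.4  1.52 2.01] ext [[0.053, -0.119, 0.088], [0.116, 0.12, 0.263]]
clamp 0.64 [365.0, 192.5, 380.6, 222.2] [[-0.126, -0.01, 0.123], [-0.115, 0.001, 0.163], [-0.097, 0.011, 0.193]]
```

```bash
python3 -m inch '[{"dx":-0.019,"dy":0,"dz":0.007,"ax":0,"ay":0,"az":0,"fingers":-1},{"dx":-0.037,"dy":0,"dz":0.017,"ax":0,"ay":0,"az":0,"fingers":-1},{"dx":-0.054,"dy":0,"dz":0.027,"ax":0,"ay":0,"az":0,"fingers":-1},{"dx":-0.069,"dy":0,"dz":0.039,"ax":0,"ay":0,"az":0,"fingers":-1},{"dx":-0.083,"dy":0,"dz":0.053,"ax":0,"ay":0,"az":0,"fingers":-1},{"dx":-0.095,"dy":0,"dz":0.069,"ax":0,"ay":0,"az":0,"fingers":-1},{"dx":-0.104,"dy":0,"dz":0.087,"ax":0,"ay":0,"az":0,"fingers":-1},{"dx":-0.112,"dy":0,"dz":0.104,"ax":0,"ay":0,"az":0,"fingers":-1},{"dx":-0.112,"dy":0,"dz":0.104,"ax":0,"ay":0,"az":0,"fingers":-1}]'; python3 bx.py; python3 lid.py
```

```text
time: 41.65
tool_pos: [0.5162, 0.201, 0.0802]
tcp_rot: [2.941, 1.098, 0.002]
wrist_force: [-0.4, 0.5, 1.0]
width: 0.003
box-local finger x,y,tip z [-0.038 -0.075  0.122] F [-0.4  0.5  1. ] t 41.6 z [ 0.002 -0.001 -1.   ] w 0.0
lid 0.95 [299.7, 217.2, 423.5, 306.5] 7735 ang [0.25 0.27 0.32 0.47 1.28] ext [[-0.079, -0.119, 0.088], [0.097, 0.12, 0.143]]
clamp 0.52 [361.9, 189.9, 380.8, 227.1] [[-0.127, -0.011, 0.111], [-0.111, 0.001, 0.16], [-0.097, 0.012, 0.193]]
```

```bash
python3 -m inch '[{"dx":-0.004,"dy":0,"dz":0.012,"ax":0,"ay":0,"az":0,"fingers":-1},{"dx":-0.006,"dy":0,"dz":0.022,"ax":0,"ay":0,"az":0,"fingers":-1},{"dx":-0.007,"dy":0,"dz":0.032,"ax":0,"ay":0,"az":0,"fingers":-1},{"dx":-0.007,"dy":0,"dz":0.036,"ax":0,"ay":0,"az":0,"fingers":-1},{"dx":-0.007,"dy":0,"dz":0.036,"ax":0,"ay":0,"az":0,"fingers":-1}]'; python3 bx.py; python3 lid.py
```

```text
time: 42.42
tool_pos: [0.5135, 0.1974, 0.0492]
tcp_rot: [2.941, 1.099, 0.008]
wrist_force: [-7.2, -2.7, 19.7]
width: 0.001
box-local finger x,y,tip z [-0.042 -0.076  0.091] F [-7.2 -2.7 19.7] t 42.4 z [ 0.006 -0.    -1.   ] w 0.0
lid 0.77 [301.1, 228.1, 419.4, 307.5] 6562 ang [0.05 0.07 0.12 0.28 1.19] ext [[-0.083, -0.119, 0.085], [0.096, 0.12, 0.126]]
clamp 0.66 [364.3, 190.0, 378.8, 224.7] [[-0.124, -0.01, 0.109], [-0.109, 0.0, 0.158], [-0.098, 0.011, 0.192]]
```

Lid is shut: measured flat, with 20 N against the rim. Retreating and going round to the outer side of the clamp.

```bash
python3 -m inch '[{"dx":0,"dy":0,"dz":-0.05,"ax":0,"ay":0,"az":0,"fingers":-1},{"dx":0,"dy":0,"dz":-0.11,"ax":0,"ay":0,"az":0,"fingers":-1},{"dx":0,"dy":0,"dz":-0.165,"ax":0,"ay":0,"az":0,"fingers":-1},{"dx":0,"dy":0,"dz":-0.165,"ax":0,"ay":0,"az":0,"fingers":-1},{"dx":-0.04,"dy":0,"dz":-0.165,"ax":0,"ay":0,"az":0,"fingers":-1},{"dx":-0.09,"dy":0,"dz":-0.165,"ax":0,"ay":0,"az":0,"fingers":-1},{"dx":-0.128,"dy":-0.02,"dz":-0.165,"ax":0,"ay":0,"az":0,"fingers":-1},{"dx":-0.128,"dy":-0.075,"dz":-0.165,"ax":0,"ay":0,"az":0,"fingers":-1},{"dx":-0.128,"dy":-0.076,"dz":-0.165,"ax":0,"ay":0,"az":0,"fingers":-1},{"dx":-0.128,"dy":-0.076,"dz":-0.165,"ax":0,"ay":0,"az":0,"fingers":-1}]'; python3 bx.py; python3 lid.py
```

```text
time: 43.82
tool_pos: [0.3657, 0.1706, 0.2122]
tcp_rot: [2.939, 1.1, 0.006]
wrist_force: [-0.1, -0.7, 0.2]
width: -0.002
box-local finger x,y,tip z [-0.172 -0.     0.254] F [-0.1 -0.7  0.2] t 43.8 z [ 0.005 -0.001 -1.   ] w -0.0
lid 0.61 [298.8, 224.0, 422.7, 309.6] 6820 ang [0.04 0.07 0.11 0.26 1.1 ] ext [[-0.086, -0.119, 0.085], [0.096, 0.119, 0.126]]
clamp 0.75 [363.3, 191.4, 381.7, 229.0] [[-0.286, -0.012, -0.001], [-0.111, 0.001, 0.154], [-0.097, 0.012, 0.192]]
```

```bash
python3 -m inch '[{"dx":0,"dy":0,"dz":0.04,"ax":0,"ay":0,"az":0,"fingers":-1},{"dx":0,"dy":0,"dz":0.074,"ax":0,"ay":0,"az":0,"fingers":-1},{"dx":0,"dy":0,"dz":0.074,"ax":0,"ay":0,"az":0,"fingers":-1},{"dx":0.02,"dy":0,"dz":0.074,"ax":0,"ay":0,"az":0,"fingers":-1},{"dx":0.034,"dy":0,"dz":0.074,"ax":0,"ay":0,"az":0,"fingers":-1},{"dx":0.046,"dy":0,"dz":0.074,"ax":0,"ay":0,"az":0,"fingers":-1},{"dx":0.064,"dy":0,"dz":0.075,"ax":0,"ay":0,"az":0,"fingers":-1},{"dx":0.082,"dy":0,"dz":0.08,"ax":0,"ay":0,"az":0,"fingers":-1},{"dx":0.097,"dy":0,"dz":0.09,"ax":0,"ay":0,"az":0,"fingers":-1},{"dx":0.097,"dy":0,"dz":0.09,"ax":0,"ay":0,"az":0,"fingers":-1}]'; python3 bx.py; python3 lid.py
```

```text
time: 45.22
tool_pos: [0.4409, 0.2345, 0.1225]
tcp_rot: [2.941, 1.098, 0.005]
wrist_force: [-0.2, -0.2, -0.0]
width: -0.001
box-local finger x,y,tip z [-0.073 -0.001  0.164] F [-0.2 -0.2 -0. ] t 45.2 z [ 0.004 -0.001 -1.   ] w -0.0
lid 0.89 [300.8, 223.8, 421.6, 308.7] 6994 ang [0.04 0.06 0.11 0.27 1.32] ext [[-0.087, -0.119, 0.085], [0.097, 0.12, 0.126]]
clamp 0.58 [358.7, 219.8, 377.8, 231.5] [[-0.234, -0.015, -0.0], [-0.058, -0.0, 0.141], [-0.043, 0.012, 0.173]]
```

```bash
python3 -m inch '[{"dx":0.006,"dy":0,"dz":0.007,"ax":0,"ay":0,"az":0,"fingers":-1},{"dx":0.011,"dy":0,"dz":0.014,"ax":0,"ay":0,"az":0,"fingers":-1},{"dx":0.016,"dy":0,"dz":0.022,"ax":0,"ay":0,"az":0,"fingers":-1},{"dx":0.019,"dy":0,"dz":0.03,"ax":0,"ay":0,"az":0,"fingers":-1},{"dx":0.021,"dy":0,"dz":0.038,"ax":0,"ay":0,"az":0,"fingers":-1},{"dx":0.023,"dy":0,"dz":0.045,"ax":0,"ay":0,"az":0,"fingers":-1},{"dx":0.023,"dy":0,"dz":0.049,"ax":0,"ay":0,"az":0,"fingers":-1},{"dx":0.023,"dy":0,"dz":0.049,"ax":0,"ay":0,"az":0,"fingers":-1}]'; python3 bx.py; python3 lid.py
```

```text
time: 46.38
tool_pos: [0.4575, 0.2487, 0.0748]
tcp_rot: [2.941, 1.097, 0.005]
wrist_force: [-1.8, -1.2, 6.1]
width: 0.002
box-local finger x,y,tip z [-0.051 -0.001  0.117] F [-1.8 -1.2  6.1] t 46.4 z [ 0.004 -0.001 -1.   ] w 0.0
lid 0.63 [297.2, 225.4, 423.0, 310.3] 6699 ang [0.04 0.07 0.12 0.28 1.19] ext [[-0.086, -0.119, 0.085], [0.096, 0.12, 0.126]]
clamp 0.67 [325.2, 327.3, 377.2, 385.5] [[0.182, -0.028, 0.002], [0.199, 0.015, 0.059], [0.258, 0.068, 0.091]]
clamp 0.45 [359.4, 239.7, 371.9, 251.2] [[-0.043, -0.01, 0.108], [-0.029, 0.0, 0.113], [-0.019, 0.01, 0.117]]
```

```bash
python3 -m inch '[{"dx":0,"dy":0,"dz":0.003,"ax":0,"ay":0,"az":0,"fingers":-1},{"dx":0,"dy":0,"dz":0.003,"ax":0,"ay":0,"az":0,"fingers":-1}]'; python3 bx.py;  python3 -m inch '[{"dx":0,"dy":0,"dz":-0.05,"ax":0,"ay":0,"az":0,"fingers":-1},{"dx":0,"dy":0,"dz":-0.11,"ax":0,"ay":0,"az":0,"fingers":-1},{"dx":0,"dy":0.03,"dz":-0.16,"ax":0,"ay":0,"az":0,"fingers":-1},{"dx":0,"dy":0.08,"dz":-0.16,"ax":0,"ay":0,"az":0,"fingers":-1},{"dx":0,"dy":0.13,"dz":-0.16,"ax":0,"ay":0,"az":0,"fingers":-1},{"dx":0,"dy":0.19,"dz":-0.16,"ax":0,"ay":0,"az":0,"fingers":-1},{"dx":0,"dy":0.25,"dz":-0.16,"ax":0,"ay":0,"az":0,"fingers":-1},{"dx":0,"dy":0.25,"dz":-0.16,"ax":0,"ay":0,"az":0,"fingers":-1},{"dx":0,"dy":0.25,"dz":-0.16,"ax":0,"ay":0,"az":0,"fingers":-1}]'; python3 lid.py
python3 - <<'E'
from h import *
im,W=snap("top"); im2,W2=snap("scene")
cv2.imwrite("pics/fin.png",np.hstack([cv2.resize(im[100:340,40:360],(400,300)),cv2.resize(im2[100:400,120:520],(400,300))]))
a=np.radians(40.7);ex=np.array([np.cos(a),np.sin(a)]);ey=np.array([-ex[1],ex[0]])
for w in (W,W2):
    P=w.reshape(-1,3);P=P[~np.isnan(P[:,0])]; c=np.c_[P[:,:2]@ex-.560,P[:,:2]@ey+.109,P[:,2]]
    k=c[(abs(c[:,1])<.009)&(c[:,0]>-.11)&(c[:,0]<-.02)&(c[:,2]<.2)]; print("clamp prof",[(x,np.round(np.percentile(k[abs(k[:,0]-x)<.006][:,2],[10,50,90]),3).tolist()) for x in (-.1,-.08,-.06,-.04,-.03)  if (abs(k[:,0]-x)<.006).any()])
    k=c[(abs(c[:,1])>.06)&(abs(c[:,1])<.11)&(c[:,2]<.2)]; print("lid prof",[(x,np.round(np.median(k[abs(k[:,0]-x)<.01][:,2]),3)) for x in (-.08,-.04,0,.04,.08)])
    for n,x,y in (("ramekin",.785,-.038),("jar",.765,.168),("tin",.783,-.165),("scraper",.366,-.007)):
        q=P[(np.hypot(P[:,0]-x,P[:,1]-y)<.07)&(P[:,2]>.01)]; print(n,np.round((np.percentile(q,3,0)+np.percentile(q,97,0))[:2]/2,3),end=" ")
    a2=np.radians(-40); d=np.c_[P[:,0]*np.cos(a2)+P[:,1]*np.sin(a2),-P[:,0]*np.sin(a2)+P[:,1]*np.cos(a2),P[:,2]]
    q=d[(abs(d[:,2]-.087)<.002)&(d[:,0]>.45)&(d[:,0]<.7)&(d[:,1]>0)&(d[:,1]<.18)]; print("panel",np.round(np.percentile(q[:,0],[2,50]),3))
E
python3 look.py top nozzle0 fin2; python3 look.py top cutter0 fin3
```

```text
time: 46.78
tool_pos: [0.4575, 0.2487, 0.0745]
tcp_rot: [2.941, 1.098, 0.005]
wrist_force: [-7.3, -3.1, 18.2]
width: 0.002
box-local finger x,y,tip z [-0.051 -0.001  0.116] F [-7.3 -3.1 18.2] t 46.8 z [ 0.004 -0.001 -1.   ] w 0.0
time: 47.9
tool_pos: [0.6199, 0.0601, 0.2344]
tcp_rot: [2.943, 1.097, 0.002]
wrist_force: [-0.3, -0.1, -0.2]
width: -0.002
lid 0.71 [299.6, 223.9, 423.3, 309.1] 6760 ang [0.04 0.07 0.12 0.27 1.2 ] ext [[-0.086, -0.119, 0.085], [0.096, 0.12, 0.126]]
clamp prof [(-0.1, [-0.0, 0.113, 0.115]), (-0.08, [0.11, 0.113, 0.115]), (-0.06, [0.109, 0.113, 0.116]), (-0.04, [0.111, 0.113, 0.116]), (-0.03, [0.112, 0.114, 0.116])]
lid prof [(-0.08, np.float64(0.089)), (-0.04, np.float64(0.088)), (0, np.float64(0.088)), (0.04, np.float64(0.088)), (0.08, np.float64(0.088))]
ramekin [ 0.802 -0.049] jar [0.733 0.161] tin [ 0.779 -0.165] scraper [0.365 0.009] panel [0.639 0.647]
clamp prof [(-0.1, [0.111, 0.113, 0.116]), (-0.08, [0.111, 0.113, 0.116]), (-0.06, [0.111, 0.113, 0.115]), (-0.04, [0.093, 0.113, 0.115]), (-0.03, [0.088, 0.113, 0.115])]
lid prof [(-0.08, np.float64(0.089)), (-0.04, np.float64(0.088)), (0, np.float64(0.088)), (0.04, np.float64(0.088)), (0.08, np.float64(0.088))]
ramekin [ 0.786 -0.038] jar [0.765 0.172] tin [ 0.787 -0.161] scraper [ 0.37  -0.003] panel [0.638 0.646]
nozzle0 0.68 [362. 318. 377. 333.] all [ 0.3   -0.201  0.026] top [ 0.299 -0.201  0.046] zmax 0.051 [93. 43. 83.]
nozzle0 0.61 [332. 290. 343. 303.] all [ 0.373 -0.12   0.034] top [ 0.374 -0.121  0.047] zmax 0.052 [96. 41. 85.]
cutter0 0.49 [299. 287. 318. 314.] all [ 0.361 -0.046  0.016] top [ 0.361 -0.046  0.017] zmax 0.022 [148. 152. 157.]
```

View pics/fin.png

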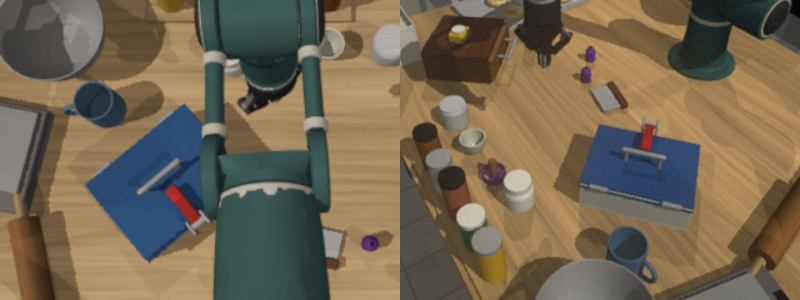

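The lid is flat, with the clamp down over it at (645,140). The drawer is shut, only purple look-alikes are left on the bench, and the arm is clear. Handing in.

```bash
python3 -c "
from workcell import bot
print(bot.finish_job())"
```

```text
the job is handed in; nothing more can be done
None
```

I handed the job in at about 48 s on the robot's clock. The three steel cutters are in the white box with the lid shut and the clamp swung down over it. Both brass nozzles are in the drawer, which is shut.

**Last checks:**
- **Lid:** flat at 88–89 mm along its whole length, as it should be when shut.
- **Clamp:** its top is level at 113 mm, which means fully down.
- **Drawer:** its front moved in 125 mm to the shut position.
- **Cutters and nozzles:** I saw all of them standing in place before closing up. No steel cutter or brass nozzle is left on the bench, only the purple look-alikes.
- **Bystanders:** the scene camera shows ramekin, jar, tin and scraper within about 5 mm of where they started. The top camera was partly blocked by the arm and gave offsets of about 3 cm for the jar and 2 cm for the ramekin. I checked the mug and timer only by eye.

**What went wrong:** my first two tries at a nozzle closed on air. The real fingertips are about 42 mm above the reported TCP; I measured this in the wrist camera and allowed for it in every later move. I saw no knocked object and no slackened grip.

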